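Riddle the mortar cubes and put them away

ROBOT

A 7-joint arm with a two-finger parallel gripper is mounted at the origin on a cart in front of the work surface, level with it; the furniture and walls round the work are solid. World frame = base frame: x ahead of the robot, y to its left, z up, the work surface at z = 0. Lengths are in m, angles in rad, forces in N, time in s.
With the tool pointing down it reaches from about 0.4 to 0.925 m from the base axis. Payload 4.1 kg.
Tool frame: the origin (TCP) lies midway between the tips of the shut fingers; the grasp point (between the pads) lies 19 mm behind it; z points along the fingers, y is the direction in which the jaws open and shut (so a half turn about z gives the same grasp; the last joint's range is limited). The gripper opens to 85 mm and grips with 20 to 120 N. Pads are 22 mm wide; open, the fingers measure 114 mm over their backs; the gripper's body (76 mm by 85 mm) begins 54 mm behind the grasp point. The pads swing forward as they close: fully open they stand 13 mm farther back than shut.
Start: joints at [-1.23, 0.398, 0.045, 1.537, -0.019, 1.207, -0.051], TCP at [0.277, 0.588, 0.2] pointing down, gripper open.
Joint ranges: [-2.82, 2.82], [-0.49, 2.23], [-1.37, 1.46], [0, 2.46], [-1.36, 4.5], [0.23, 2], [-2.94, 2.94]. Speed limits (rad/s): [2.57, 2.57, 3.14, 3.14, 3.14, 3.14, 3.14].

INTERFACE

Orientations are given as a unit quaternion [x, y, z, w].
In Python, from station import arm gives the robot as it stands.
- The arm moves only by the shell command python3 -m jog 'ROWS' [OPENING] [FORCE]. ROWS is JSON, a list of rows, each a list of 2 entries, a list of its own where there are three numbers: the shift along the tool's x, y, z in cm, then the turn about the tool's z in degrees. A call has 1 to 10 rows; each row is the pose to reach, as a shift and turn from the pose commanded when the call began, along the tool's axes at that moment; what a row does not reach only later rows make up. A row lasts 1/8 s, in which the tool goes at most 62.5 mm and 10.7 degrees, less where a joint would pass 70% of its speed; a pose out of reach is approached as far as the arm can. A call with a gripper value outside its range is refused whole. OPENING is the finger opening in cm, from 0 to 8.54, set as the call begins (- or left out, the last holds). The fingers move at their own pace and stop on an object; FORCE is the grip in N (left out, the last holds). Time passes only in rows, so rows that repeat a pose let the fingers close. It gives the time, the measured TCP pose, the force and the opening at its end, in the units of the state.
- arm.get_obs(): the state, without advancing time (a new reading comes with each control period).
- arm.read_camera(name): name is "scene" or "top" or "wrist"; returns a dict with "color" (480x640x3 uint8, red, green, blue), "depth" (480x640 float32, m along the optical axis (not along the pixel's ray), 0 where there is no reading), "intrinsics" (3x3 intrinsics, pixels), "extrinsics" (4x4, takes a point from camera to world coordinates). Camera axes: x right, y down, z forward; pixel columns grow to the right and rows downward; lengths in m; the calibration is good to about 2 mm. A picture is of the moment at which its call begins.
- arm.close_job(): hands the job in, once; it reports no verdict.
The state is a dict: "t": time; "q": joint angles; "joint_velocities": joint speeds; "joint_efforts": joint torques, N m; "eef_pos": TCP position; "orientation": TCP orientation; "wrist_force": force on the tool from outside, world axes, zero at the start; "wrist_torque": the same for the moment, N m; "opening": opening from 0.0 (shut) to 1.0 (fully open).
Only numpy, scipy, OpenCV 4.12 (cv2) and the standard library are available. Lean on these libraries where they do the work, as an engineer would, in place of code of your own. Each camera call takes 0.05 s, during which the arm holds its last target.

TASK

Put the mortar test cubes away clean: tilt and shake the riddle basket over the catch pan until every mortar bit has dropped through into the pan while the cubes stay in the basket, then, with the unit's drawer pulled out to its stop, tip the basket so that its cubes run into the drawer. Put the cubes that lie loose on the bench in the drawer too (not those in the black tray at the back), stand the empty basket upright back where it stood, and push the drawer fully shut; leave the tape roll and the small beaker alone.

Things in the scene. Friction and masses are not known exactly. Their poses are not given: they have to be found in the camera images.
- riddle: riddle basket: open steel basket 186 mm long (its x), 95 mm wide (y), walls 45 mm high, 0.35 kg, on the bench, lip (its -x end) roughly towards the robot. Origin on its underside below the grip, 88 mm from its back, z up; the inner floor is 8 mm higher. Slippery steel: things slide from about 12 to 17 degrees of tilt. Tilted lip-down 19 to 25 degrees the bits run to the slots and drop; beyond 45 degrees the cubes run out
- riddle_in (a point): inside the basket, 30 mm above its origin; axes as the basket's. From the back wall (+x end) the floor is 50 mm of closed sheet, then 90 mm of bars along x with 12 mm slots between them, the last 12 mm of which have the ramp below; then a smooth 25 degree ramp of sheet, 43 mm long, up to the lip, where there is no wall; the ramp holds the cubes back at small tilts
- riddle_grip (a point): centre of the basket's black grip, 14 mm thick (along the basket's x), 50 mm long (its y), 26 mm high, on a wire bail over the basket, 100 mm above its origin; axes as the basket's
- riddle_lip (a point): middle of the top of the pouring lip, the ramp's upper edge: 96 mm from the grip's middle towards the basket's -x, 27 mm above its underside
- pan: the catch pan: fixed square-cornered steel tray without lid, 200 mm (x) by 190 mm (y), 45 mm high, walls and floor 4 mm; origin at the centre of its underside, z up
- unit_drawer0 (a joint): how far the drawer of the low grey drawer unit is out, m: 0 shut, 0.162 at its stop; it moves with about 1 N and stays where it is left
- unit: the drawer unit, fixed on the bench: 235 mm deep (x), 220 mm wide (y), 105 mm high; origin at the centre of its underside; its front faces its -x, and the drawer comes out towards -x
- unit_drawer0_handle (a point): middle of the drawer's bar handle: round steel bar 11 mm thick and 110 mm long along the unit's y, 35 mm in front of the drawer's face, 67 mm above the bench; moves with the drawer; axes as the unit's
- drawer_in (a point): centre of the drawer's inner floor, 22 mm above the bench; moves with the drawer; axes as the unit's. Inside, the drawer is 190 mm (x) by 178 mm (y) and 61 mm deep; with it at its stop, the part from 95 mm in front of this point to 67 mm behind it is clear of the unit's top, the rest is still under it
- test_cube_05: a mortar test cube, plain grey, edges 28 mm; origin at the centre of its underside as it first stands, z up through its height, x and y square to its sides; starts in the riddle basket; may be absent
- test_cube_06: a mortar test cube, plain grey, edges 28 mm; origin at the centre of its underside as it first stands, z up through its height, x and y square to its sides; starts in the riddle basket; may be absent
- test_cube_07: a mortar test cube, plain grey, edges 28 mm; origin at the centre of its underside as it first stands, z up through its height, x and y square to its sides; starts in the riddle basket; may be absent
- test_cube_08: a mortar test cube, plain grey, edges 28 mm; origin at the centre of its underside as it first stands, z up through its height, x and y square to its sides; starts in the riddle basket; may be absent
- bench_cube_01: a mortar test cube, plain grey, edges 28 mm; origin at the centre of its underside as it first stands, z up through its height, x and y square to its sides; starts loose on the bench; may be absent
- bench_cube_02: a mortar test cube, plain grey, edges 28 mm; origin at the centre of its underside as it first stands, z up through its height, x and y square to its sides; starts loose on the bench; may be absent
- bench_cube_03: a mortar test cube, plain grey, edges 28 mm; origin at the centre of its underside as it first stands, z up through its height, x and y square to its sides; starts loose on the bench; may be absent
- bit_1: a broken-off bit of mortar, about 11 x 9 x 9 mm, 10 g; origin at the centre of its underside; may be absent; starts on the basket's closed floor strip
- bit_2: a broken-off bit of mortar, about 11 x 9 x 9 mm, 10 g; origin at the centre of its underside; may be absent; starts on the basket's closed floor strip
- bit_3: a broken-off bit of mortar, about 11 x 9 x 9 mm, 10 g; origin at the centre of its underside; may be absent; starts on the basket's closed floor strip
- bit_4: a broken-off bit of mortar, about 11 x 9 x 9 mm, 10 g; origin at the centre of its underside; may be absent; starts on the basket's closed floor strip
- tape_roll: bystander: roll of masking tape lying flat, 66 mm across, 19 mm high; origin at the centre of its underside
- beaker_50: bystander: small clear beaker, 46 mm across, 58 mm high; origin at the centre of its underside

How it is judged:
On the way, in this order (a step that is already met when the one before it is completed fails the run):
1. every bit lies in the catch pan, the basket is held over the pan and its cubes are still in it (x of bit_1 in the frame of pan between -0.1 and 0.1 m and y of bit_1 in the frame of pan between -0.095 and 0.095 m and z of bit_1 in the frame of pan between -0.01 and 0.05 m and x of bit_2 in the frame of pan between -0.1 and 0.1 m and y of bit_2 in the frame of pan between -0.095 and 0.095 m and z of bit_2 in the frame of pan between -0.01 and 0.05 m and x of bit_3 in the frame of pan between -0.1 and 0.1 m and y of bit_3 in the frame of pan between -0.095 and 0.095 m and z of bit_3 in the frame of pan between -0.01 and 0.05 m and x of bit_4 in the frame of pan between -0.1 and 0.1 m and y of bit_4 in the frame of pan between -0.095 and 0.095 m and z of bit_4 in the frame of pan between -0.01 and 0.05 m and x of test_cube_05 in the frame of riddle between -0.1 and 0.1 m and y of test_cube_05 in the frame of riddle between -0.055 and 0.055 m and z of test_cube_05 in the frame of riddle between -0.01 and 0.07 m and x of test_cube_06 in the frame of riddle between -0.1 and 0.1 m and y of test_cube_06 in the frame of riddle between -0.055 and 0.055 m and z of test_cube_06 in the frame of riddle between -0.01 and 0.07 m and x of test_cube_07 in the frame of riddle between -0.1 and 0.1 m and y of test_cube_07 in the frame of riddle between -0.055 and 0.055 m and z of test_cube_07 in the frame of riddle between -0.01 and 0.07 m and x of test_cube_08 in the frame of riddle between -0.1 and 0.1 m and y of test_cube_08 in the frame of riddle between -0.055 and 0.055 m and z of test_cube_08 in the frame of riddle between -0.01 and 0.07 m and horizontal distance between riddle and pan below 0.15 m and height (world z) of riddle_grip above 0.13 m), for 0.2 s.
2. with the drawer at its stop, the basket is tipped lip-down over it (value of joint unit_drawer0 above 0.15 m and angle between riddle's own z axis and vertical above 0.6 rad and horizontal distance between riddle_lip and drawer_in below 0.13 m), for 0.2 s.
At the end, for the whole second after the job is handed in: All cubes (from the basket and from the bench) lie in the drawer, which is shut to within 10 mm; all bits lie in the catch pan; the basket stands upright (within 0.1 rad) within 60 mm of where it stood; all at rest (x of test_cube_05 in the frame of drawer_in between -0.1 and 0.1 m and y of test_cube_05 in the frame of drawer_in between -0.092 and 0.092 m and z of test_cube_05 in the frame of drawer_in between -0.012 and 0.065 m and x of test_cube_06 in the frame of drawer_in between -0.1 and 0.1 m and y of test_cube_06 in the frame of drawer_in between -0.092 and 0.092 m and z of test_cube_06 in the frame of drawer_in between -0.012 and 0.065 m and x of test_cube_07 in the frame of drawer_in between -0.1 and 0.1 m and y of test_cube_07 in the frame of drawer_in between -0.092 and 0.092 m and z of test_cube_07 in the frame of drawer_in between -0.012 and 0.065 m and x of test_cube_08 in the frame of drawer_in between -0.1 and 0.1 m and y of test_cube_08 in the frame of drawer_in between -0.092 and 0.092 m and z of test_cube_08 in the frame of drawer_in between -0.012 and 0.065 m and x of bench_cube_01 in the frame of drawer_in between -0.1 and 0.1 m and y of bench_cube_01 in the frame of drawer_in between -0.092 and 0.092 m and z of bench_cube_01 in the frame of drawer_in between -0.012 and 0.065 m and x of bench_cube_02 in the frame of drawer_in between -0.1 and 0.1 m and y of bench_cube_02 in the frame of drawer_in between -0.092 and 0.092 m and z of bench_cube_02 in the frame of drawer_in between -0.012 and 0.065 m and x of bench_cube_03 in the frame of drawer_in between -0.1 and 0.1 m and y of bench_cube_03 in the frame of drawer_in between -0.092 and 0.092 m and z of bench_cube_03 in the frame of drawer_in between -0.012 and 0.065 m and x of bit_1 in the frame of pan between -0.1 and 0.1 m and y of bit_1 in the frame of pan between -0.095 and 0.095 m and z of bit_1 in the frame of pan between -0.01 and 0.05 m and x of bit_2 in the frame of pan between -0.1 and 0.1 m and y of bit_2 in the frame of pan between -0.095 and 0.095 m and z of bit_2 in the frame of pan between -0.01 and 0.05 m and x of bit_3 in the frame of pan between -0.1 and 0.1 m and y of bit_3 in the frame of pan between -0.095 and 0.095 m and z of bit_3 in the frame of pan between -0.01 and 0.05 m and x of bit_4 in the frame of pan between -0.1 and 0.1 m and y of bit_4 in the frame of pan between -0.095 and 0.095 m and z of bit_4 in the frame of pan between -0.01 and 0.05 m and value of joint unit_drawer0 below 0.01 m and distance of riddle from where it was at the start of the episode below 0.06 m and angle between riddle's own z axis and vertical below 0.1 rad and linear speed of riddle below 0.02 m/s and linear speed of each of test_cube_05, test_cube_06, test_cube_07, test_cube_08, bench_cube_01, bench_cube_02, bench_cube_03 below 0.03 m/s); the robot touches nothing.
It fails at once if the tape roll is moved more than 30 mm (distance of tape_roll from where it was at the start of the episode above 0.03 m).
It fails at once if the beaker is moved more than 30 mm or tipped (distance of beaker_50 from where it was at the start of the episode above 0.03 m or angle between beaker_50's own z axis and vertical above 0.5 rad).
Of test_cube_05, test_cube_06, test_cube_07, test_cube_08 only 2 to 4 are there at a start; the rules pass over those that are not, and their reading is None.
Of bit_1, bit_2, bit_3, bit_4 only 2 to 4 are there at a start; the rules pass over those that are not, and their reading is None.
Of bench_cube_01, bench_cube_02, bench_cube_03 only 2 to 3 are there at a start; the rules pass over those that are not, and their reading is None.
At some moment in a run one of bench_cube_01, bench_cube_02, bench_cube_03 may be knocked a few centimetres aside while the robot is not near it.
It also fails if it takes over 200 s, if anything falls off the work surface, if the arm or the gripper's body presses on something with over 40 N, if the wrist force passes 120 N, or if a joint passes its speed limit or range.

## Working session

There is one attempt and no reset: what is moved stays moved. The work goes in short steps, Python scripts to look and compute and a shell command to move; the robot and the scene stay as the last step left them, time stands still between calls to the robot, and variables do not carry over. Pictures are saved under pics/ and viewed, and the job is handed in when it is done.

```bash
ls -la; mkdir -p pics
cat > h.py <<'E'
import numpy as np, cv2
from station import arm
def snap(n,f):
    c=arm.read_camera(n); cv2.imwrite(f'pics/{f}.png',c['color'][:,:,::-1]); np.savez(f'pics/{f}.npz',**c); return c
def pts(c):
    K=c['intrinsics'];d=c['depth'];v,u=np.mgrid[:d.shape[0],:d.shape[1]]
    P=np.stack([(u-K[0,2])/K[0,0]*d,(v-K[1,2])/K[1,1]*d,d],-1)
    T=c['extrinsics']; W=P@T[:3,:3].T+T[:3,3]; W[d==0]=np.nan; return W
def ld(f): return dict(np.load(f'pics/{f}.npz'))
E
python3 - <<'E'
from h import *
for n in('scene','top','wrist'):
    c=snap(n,n+'0'); print(n,c['extrinsics'].round(3).tolist(),c['intrinsics'][0,0])
print(arm.get_obs())
E
python3 -m jog --help | head -40
```

```text
total 12
drwxr-xr-x  3 agent agent 4096 Dec  6 15:33 .
drwxr-xr-x 23 root  root  4096 Dec  6 15:33 ..
drwxr-xr-x  2 agent agent 4096 Dec  6 15:33 pics
scene [[0.538, -0.489, 0.686, -0.495], [-0.842, -0.294, 0.451, -0.674], [-0.019, -0.821, -0.571, 0.964], [0.0, 0.0, 0.0, 1.0]] 604.5634875555751
top [[0.064, -0.976, 0.207, 0.324], [-0.998, -0.063, 0.012, 0.025], [0.002, -0.207, -0.978, 1.137], [0.0, 0.0, 0.0, 1.0]] 436.4336238361031
wrist [[0.426, 0.86, 0.281, 0.205], [0.905, -0.404, -0.135, 0.621], [-0.003, 0.312, -0.95, 0.372], [0.0, 0.0, 0.0, 1.0]] 333.3563922636862
{'t': 0.15, 'q': array([-1.22998864,  0.39901507,  0.04504268,  1.53758761, -0.01871358,
        1.20691101, -0.05069472]), 'joint_velocities': array([-0.00085799, -0.00148424,  0.00014049, -0.00469399,  0.00162925,
       -0.00140307, -0.00056157]), 'joint_efforts': array([ 1.67194696e-03, -4.75565886e+01,  1.36676665e+00, -2.54511738e+01,
        1.18437898e-02,  6.51851136e-03, -1.49219144e-06]), 'eef_pos': array([0.27649442, 0.58767086, 0.19870808]), 'orientation': array([ 2.18082280e-01,  9.75930098e-01, -7.40353681e-04, -1.18096956e-04]), 'wrist_force': array([ 0.14832704, -0.20526872, -0.02160003]), 'wrist_torque': array([ 0.06710601, -0.01605798,  0.0035344 ]), 'opening': 0.9986346639582028}invalid input: not JSON, or not a number
```

View pics/top0.png

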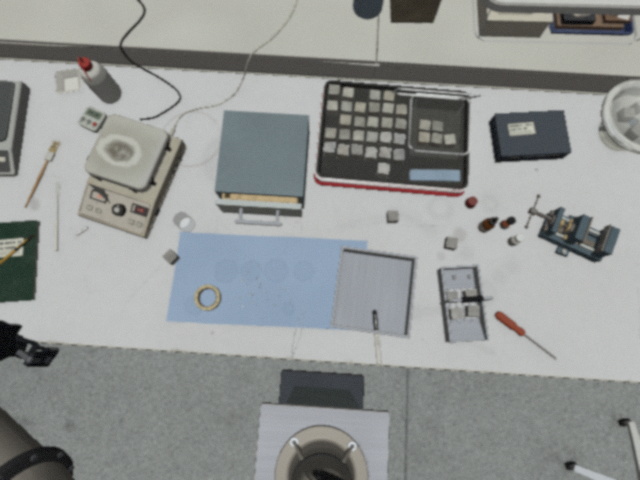

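View pics/scene0.png

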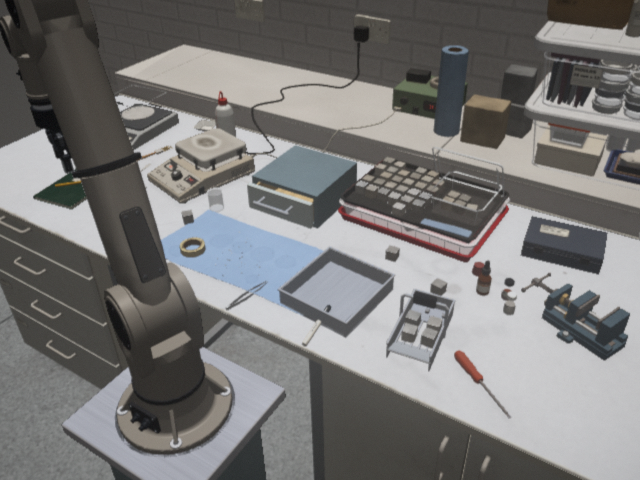

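View pics/wrist0.png

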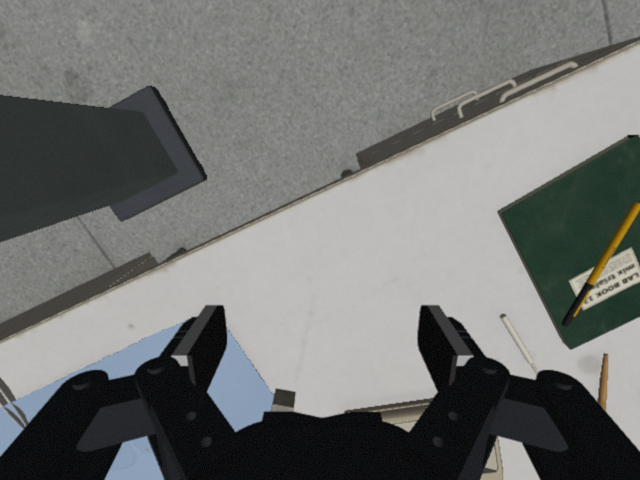

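Run:
```python
from h import *
a=ld('scene0')['color'][270:380,370:480,::-1]; b=ld('top0')['color'][250:350,420:510,::-1]
cv2.imwrite('pics/crop0.png',np.hstack([cv2.resize(a,(440,440),interpolation=cv2.INTER_CUBIC),cv2.resize(b,(360,440),interpolation=cv2.INTER_CUBIC)]))
c=ld('top0');W=pts(c)
for u,v in [(463,303),(480,298),(375,291),(170,256),(392,216),(451,243),(208,297),(185,220),(258,218),(262,160),(445,268),(478,267),(447,342),(486,339)]:
    print((u,v),W[v,u].round(3))
```

```text
(463, 303) [ 0.429 -0.343  0.   ]
(480, 298) [ 0.433 -0.346  0.114]
(375, 291) [ 0.445 -0.114  0.004]
(170, 256) [0.498 0.419 0.029]
(392, 216) [ 0.642 -0.149  0.028]
(451, 243) [ 0.579 -0.303  0.03 ]
(208, 297) [ 0.402  0.317 -0.001]
(185, 220) [0.603 0.402 0.003]
(258, 218) [ 0.622  0.207 -0.   ]
(262, 160) [0.746 0.195 0.103]
(445, 268) [ 0.51  -0.283  0.047]
(478, 267) [ 0.518 -0.368  0.043]
(447, 342) [ 0.328 -0.303 -0.003]
(486, 339) [ 0.341 -0.386  0.04 ]
```

View pics/crop0.png

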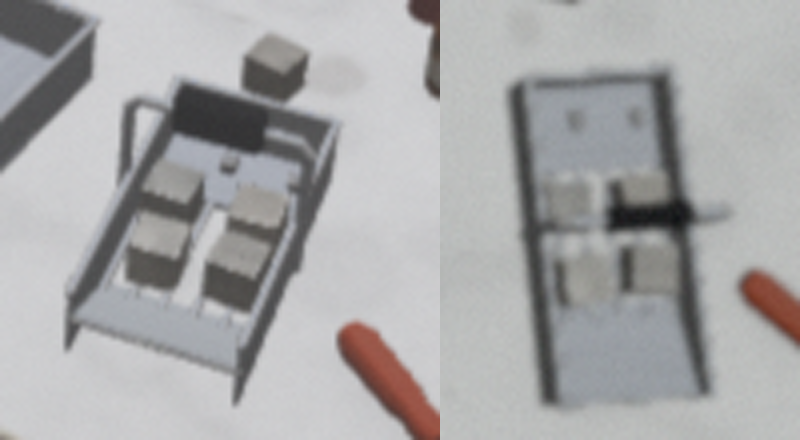

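```bash
cat >> h.py <<'E'
def rect(W,m):
    p=W[m][:,:2]; 
    r=cv2.minAreaRect((p*1000).astype(np.float32)); return np.round(r[0],1),np.round(r[1],1),round(r[2],1),len(p),np.round(np.median(W[m],0),3)
def box(W,x0,x1,y0,y1,z0,z1): return (W[...,0]>x0)&(W[...,0]<x1)&(W[...,1]>y0)&(W[...,1]<y1)&(W[...,2]>z0)&(W[...,2]<z1)
def ray(c,u,v,z):
    K=c['intrinsics'];T=c['extrinsics'];d=T[:3,:3]@np.array([(u-K[0,2])/K[0,0],(v-K[1,2])/K[1,1],1]);o=T[:3,3];return o+d*(z-o[2])/d[2]
E
python3 - <<'E'
from h import *
for n in('top0','scene0'):
    c=ld(n);W=pts(c);print(n)
    print('unit',rect(W,box(W,.58,.9,.05,.33,.097,.112)))
    print('handle',[rect(W,box(W,.5,.63,.1,.3,.055,.08))])
    for a in [(.46,.54,.38,.46),(.6,.68,-.19,-.11),(.545,.62,-.34,-.26)]:
        print('cube',rect(W,box(W,*a,.022,.036)))
    print('grip',rect(W,box(W,.38,.48,-.41,-.28,.106,.125)))
    print('pan',rect(W,box(W,.3,.6,-.24,.02,.038,.052)))
    print('riddle',rect(W,box(W,.3,.54,-.42,-.26,.038,.052)))
    print('beaker',rect(W,box(W,.55,.65,.36,.45,.02,.07)),'tape',rect(W,box(W,.35,.45,.27,.37,.012,.026)))
im=ld('top0')['color'][100:250,180:340,::-1];cv2.imwrite('pics/c1.png',cv2.resize(im,None,fx=4,fy=4,interpolation=cv2.INTER_CUBIC))
E
```

```text
top0
unit (array([754.6, 197.8]), array([249. , 220.6]), 0.1, 7140, array([0.763, 0.197, 0.104]))
handle [(array([607.8, 200.5]), array([ 42.3, 198.7]), 0.4, 476, array([0.612, 0.197, 0.07 ]))]
cube (array([498.2, 422.8]), array([28.2, 28.1]), 52.5, 125, array([0.498, 0.422, 0.028]))
cube (array([ 644.6, -148.8]), array([28.9, 27.1]), 5.2, 112, array([ 0.644, -0.149,  0.027]))
cube (array([ 582.3, -304.5]), array([29. , 28.4]), 80.7, 123, array([ 0.582, -0.304,  0.027]))
grip (array([ 430.6, -326.4]), array([14.1, 73.3]), 7.4, 130, array([ 0.431, -0.328,  0.112]))
pan (array([ 441.9, -106.5]), array([196.3, 206.4]), 85.5, 936, array([ 0.443, -0.115,  0.046]))
riddle (array([ 425.6, -328.9]), array([189.4, 101.7]), 7.5, 512, array([ 0.442, -0.32 ,  0.046]))
beaker (array([591.4, 397.1]), array([44.5, 42.8]), 47.5, 217, array([0.593, 0.4  , 0.042])) tape (array([400.9, 316. ]), array([64.8, 65. ]), 51.0, 310, array([0.4  , 0.316, 0.02 ]))
scene0
unit (array([749.4, 197.9]), array([261.2, 227.6]), 0.4, 3050, array([0.752, 0.19 , 0.103]))
handle [(array([603.9, 199.8]), array([ 52. , 197.8]), 0.0, 589, array([0.623, 0.194, 0.068]))]
cube (array([491.9, 420.9]), array([36.4, 27.4]), 52.7, 71, array([0.491, 0.419, 0.026]))
cube (array([ 642.1, -149.8]), array([34.2, 30.4]), 3.6, 89, array([ 0.641, -0.15 ,  0.025]))
cube (array([ 578. , -305.2]), array([29.6, 35.9]), 80.0, 108, array([ 0.576, -0.306,  0.026]))
grip (array([ 426.7, -322.8]), array([17.5, 64.3]), 6.4, 136, array([ 0.425, -0.332,  0.111]))
pan (array([ 437.6, -107. ]), array([199.5, 212.1]), 85.3, 941, array([ 0.441, -0.101,  0.045]))
riddle (array([ 423.3, -331.1]), array([191.3, 105.6]), 8.0, 457, array([ 0.432, -0.321,  0.045]))
beaker (array([585.5, 395.3]), array([55.2, 41.5]), 42.0, 249, array([0.583, 0.393, 0.043])) tape (array([396. , 314.9]), array([68.6, 67.2]), 66.0, 229, array([0.394, 0.315, 0.017]))
```

View pics/c1.png

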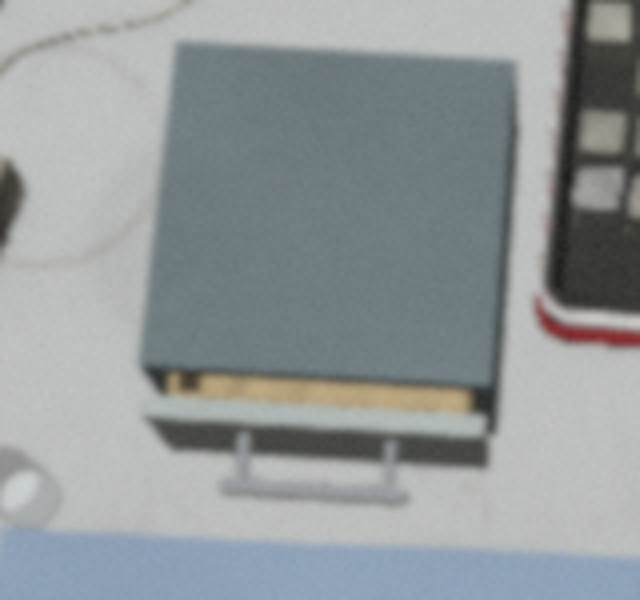

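Run:
```python
from h import *
c=ld('top0')
for u,v in [(225,490),(315,492),(405,498)]: print(ray(c,180+u/4,100+v/4,.070))
for u,v,z in [(145,363,.105),(495,385,.105),(150,410,.1),(490,425,.1),(180,45,.105),(515,65,.105)]: print(ray(c,180+u/4,100+v/4,z))
```

```text
[0.58794751 0.2497947  0.07      ]
[0.5903214  0.19303047 0.07      ]
[0.59010138 0.13607064 0.07      ]
[0.65695294 0.30030121 0.105     ]
[0.65678056 0.08283795 0.105     ]
[0.62841217 0.29509847 0.1       ]
[0.63239964 0.08435245 0.1       ]
[0.87249408 0.30207925 0.105     ]
[0.87254706 0.08538907 0.105     ]
```

```bash
cat >> h.py <<'E'
from scipy.spatial.transform import Rotation as Ro
def go(x,y,z,yaw=None):
    "shift (cm) and turn for TCP at x,y,z with tool y axis at world angle yaw (deg)"
    o=arm.get_obs();R=Ro.from_quat(o['orientation']).as_matrix()
    s=R.T@(np.array([x,y,z])-o['eef_pos'])*100
    cur=np.degrees(np.arctan2(R[1,1],R[0,1])); t=0 if yaw is None else -((yaw-cur+180)%360-180)
    print('shift',s.round(2),'turn',round(t,1),'cur yaw',round(cur,1),'pos',o['eef_pos'].round(4),'q7',o['q'].round(2),'F',o['wrist_force'].round(1),'op',round(o['opening']*8.54,2),'t',o['t'])
E
python3 -c "
from h import *
go(.59,.193,.2,0);go(.59,.193,.048,0)"
```

```text
shift [-45.17 -22.37  -0.09] turn 64.8 cur yaw 64.8 pos [0.2765 0.5877 0.1987] q7 [-1.23  0.4   0.05  1.54 -0.02  1.21 -0.05] F [ 0.1 -0.2 -0. ] op 8.53 t 0.15
shift [-45.17 -22.35  15.11] turn 64.8 cur yaw 64.8 pos [0.2765 0.5877 0.1987] q7 [-1.23  0.4   0.05  1.54 -0.02  1.21 -0.05] F [ 0.1 -0.2 -0. ] op 8.53 t 0.15
```

```bash
python3 -m jog '[[[-45.2,-22.4,0],65],[[-45.2,-22.4,0],65],[[-45.2,-22.4,0],65],[[-45.2,-22.4,0],65],[[-45.2,-22.4,0],65],[[-45.2,-22.4,0],65],[[-45.2,-22.4,0],65],[[-45.2,-22.4,0],65],[[-45.2,-22.4,0],65],[[-45.2,-22.4,0],65]]' 2.6 20
python3 -c "
from h import *
go(.59,.193,.048,0);snap('wrist','w1')"
```

```text
t: 1.4
eef_pos: [0.5901, 0.1932, 0.1991]
orientation: [0.709, 0.706, -0.0, -0.001]
wrist_force: [-0.4, 0.5, 0.0]
opening: 0.302
shift [-2.000e-02  1.000e-02  1.511e+01] turn -0.2 cur yaw -0.2 pos [0.5901 0.1932 0.1991] q7 [-0.72  0.37  0.44  1.62 -0.17  1.19 -0.25] F [-0.4  0.5  0. ] op 2.58 t 1.4
```

View pics/w1.png

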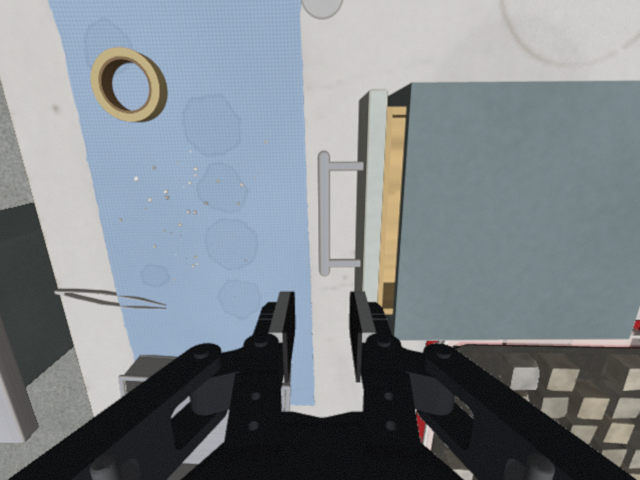

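```bash
python3 -c "
from h import *
c=ld('w1')
print(ray(c,324,155,.07),ray(c,324,272,.07),ray(c,368,200,.1),ray(c,405,210,.105))"
```

```text
[0.59259186 0.2537967  0.07      ] [0.5923074  0.14217117 0.07      ] [0.62870076 0.21945776 0.1       ] [0.6586124  0.21202562 0.105     ]
```

```bash
python3 -m jog '[[[0,0.2,5],0],[[0.4,0.2,10],0],[[0.4,0.2,13],0],[[0.4,0.2,15.1],0],[[0.4,0.2,15.1],0]]' 2.6
python3 -m jog '[[[0,0,0],0],[[0,0,0],0],[[0,0,0],0],[[0,0,0],0]]' 0.5 40
```

```text
t: 2.08
eef_pos: [0.5896, 0.1992, 0.0467]
orientation: [0.707, 0.707, -0.002, -0.001]
wrist_force: [-0.4, -0.4, 0.9]
opening: 0.307
t: 2.58
eef_pos: [0.5926, 0.1972, 0.049]
orientation: [0.708, 0.706, 0.0, 0.0]
wrist_force: [-1.0, -0.4, 0.9]
opening: 0.057
```

```bash
python3 -c "
from h import *
snap('wrist','w2');snap('top','t2');a=ld('t2')['color'][150:290,180:340,::-1]
cv2.imwrite('pics/t2c.png',cv2.resize(a,None,fx=4,fy=4))"
```

```text
(no output)
```

View pics/w2.png

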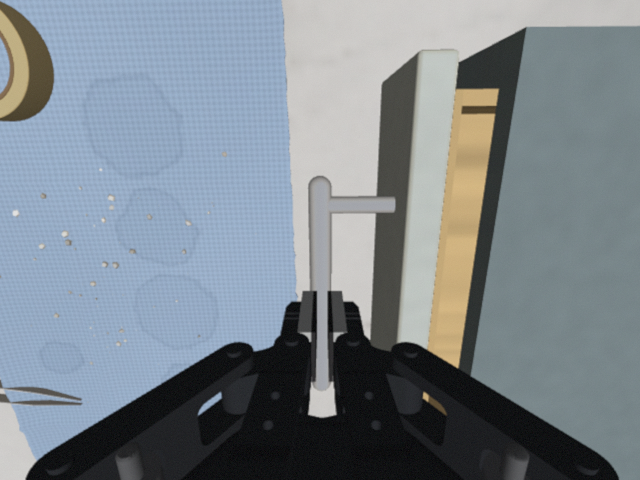

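View pics/t2c.png

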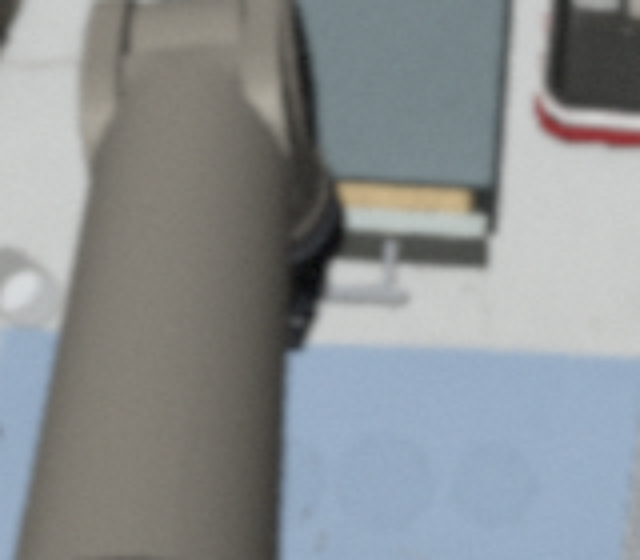

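```bash
python3 -m jog '[[[0,-1.5,0],0],[[0,-3,0],0],[[0,-4.5,0],0],[[0,-6,0],0],[[0,-7.5,0],0],[[0,-9,0],0],[[0,-10.5,0],0],[[0,-12,0],0],[[0,-12,0],0]]' 
python3 -c "
from h import *
snap('wrist','w3');go(.59,.2,.05)"
```

```text
t: 3.8
eef_pos: [0.471, 0.1977, 0.0484]
orientation: [0.708, 0.706, -0.0, -0.0]
wrist_force: [0.2, -0.2, 0.1]
opening: 0.058
shift [ 0.26 11.78 -0.13] turn 0 cur yaw -0.2 pos [0.4722 0.1977 0.0486] q7 [-0.82  0.35  0.4   2.02 -0.19  0.8  -0.3 ] F [ 0.7 -0.4 -0.3] op 0.49 t 3.85
```

View pics/w3.png

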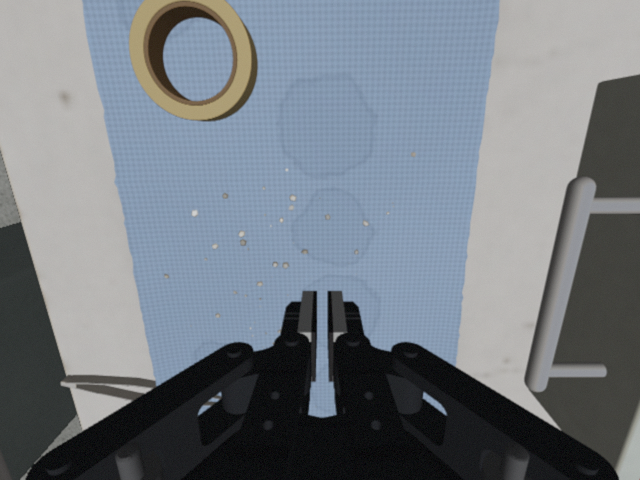

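```bash
python3 -c "
from h import *
for n,l in [('w3',[(565,280),(600,206),(310,340),(335,340),(322,300),(309,300)]),('w1',[(324,214),(290,340),(283,300)]),('w2',[(320,250),(320,330),(305,320),(322,380)])]:
  c=ld(n);W=pts(c)
  for u,v in l: print(n,u,v,W[v,u].round(4))"
```

```text
w3 565 280 [0.5916 0.2075 0.0713]
w3 600 206 [0.6009 0.2442 0.0694]
w3 310 340 [0.4673 0.2044 0.1165]
w3 335 340 [0.4761 0.2095 0.1239]
w3 322 300 [4.715e-01 1.589e-01 1.000e-04]
w3 309 300 [0.466  0.2078 0.092 ]
w1 324 214 [0.5925 0.2009 0.0711]
w1 290 340 [0.5775 0.1913 0.2545]
w1 283 300 [0.5737 0.2033 0.2425]
w2 320 250 [0.5924 0.2229 0.0715]
w2 320 330 [0.5921 0.1787 0.0716]
w2 305 320 [0.5867 0.2075 0.1092]
w2 322 380 [0.5931 0.1472 0.0719]
```

```bash
python3 -c "
from h import *
c=ld('w3');o=arm.get_obs();p=o['eef_pos'];T=np.linalg.inv(c['extrinsics']);K=c['intrinsics']
for dz in (0,.019,.04,.06,.08):
  q=T[:3,:3]@(p+[0,0,dz])+T[:3,3];q=K@q;print(dz,q[:2]/q[2])
print(c['extrinsics'][:3,3],p)
W=pts(c)
for v in range(280,480,12): print(v,W[v,309].round(3),W[v,295].round(3),W[v,345].round(3))
"
```

```text
0 [322.97864526 279.50376928]
0.019 [323.06383864 294.99452848]
0.04 [323.18164172 316.41472538]
0.06 [323.32685407 342.81876639]
0.08 [323.52074973 378.07492065]
[0.47192073 0.27702737 0.22187031] [0.47218211 0.19771095 0.04864533]
280 [0.462 0.176 0.001] [0.452 0.175 0.   ] [ 0.488  0.175 -0.001]
292 [0.466 0.208 0.084] [0.452 0.166 0.001] [0.488 0.165 0.   ]
304 [0.466 0.208 0.096] [0.46  0.204 0.088] [0.482 0.204 0.088]
316 [0.466 0.208 0.105] [0.46  0.204 0.098] [0.481 0.204 0.099]
328 [0.467 0.208 0.114] [0.461 0.203 0.107] [0.48  0.208 0.113]
340 [0.467 0.206 0.118] [0.463 0.21  0.125] [0.48  0.21  0.124]
352 [0.467 0.204 0.123] [0.463 0.208 0.129] [0.479 0.208 0.129]
364 [0.467 0.201 0.125] [0.463 0.208 0.135] [0.479 0.209 0.135]
376 [0.467 0.195 0.125] [0.464 0.214 0.146] [0.478 0.214 0.147]
388 [0.467 0.19  0.125] [0.465 0.214 0.152] [0.478 0.214 0.151]
400 [0.467 0.185 0.125] [0.465 0.214 0.155] [0.477 0.213 0.155]
412 [0.46  0.054 0.001] [0.465 0.214 0.159] [0.478 0.21  0.155]
424 [0.468 0.208 0.157] [0.465 0.211 0.16 ] [0.477 0.209 0.158]
436 [0.469 0.208 0.161] [0.465 0.209 0.161] [0.477 0.208 0.16 ]
448 [0.469 0.207 0.163] [0.466 0.208 0.164] [0.477 0.207 0.163]
460 [0.469 0.208 0.167] [0.466 0.207 0.166] [0.477 0.208 0.167]
472 [0.469 0.208 0.17 ] [0.466 0.208 0.169] [0.477 0.209 0.17 ]
```

```bash
python3 -m jog '[[[0,0,-5],0],[[0,6,-5],0],[[0,12,-5],0],[[0,12,-3],0],[[0,12,0],0],[[0,12,2],0],[[0,12,3.4],0],[[0,12,3.4],0]]' 2.6
python3 -c "
from h import *
snap('wrist','w4')"
python3 -m jog '[[[0,0,0],0],[[0,0,0],0],[[0,0,0],0],[[0,0,0],0]]' 0.5 40
```

```text
t: 4.85
eef_pos: [0.5958, 0.1972, 0.0167]
orientation: [0.709, 0.706, 0.003, 0.002]
wrist_force: [-0.4, 0.0, 2.0]
opening: 0.304
t: 5.4
eef_pos: [0.5936, 0.1973, 0.0155]
orientation: [0.708, 0.706, 0.001, 0.001]
wrist_force: [1.2, -0.9, 4.4]
opening: 0.108
```

View pics/w4.png

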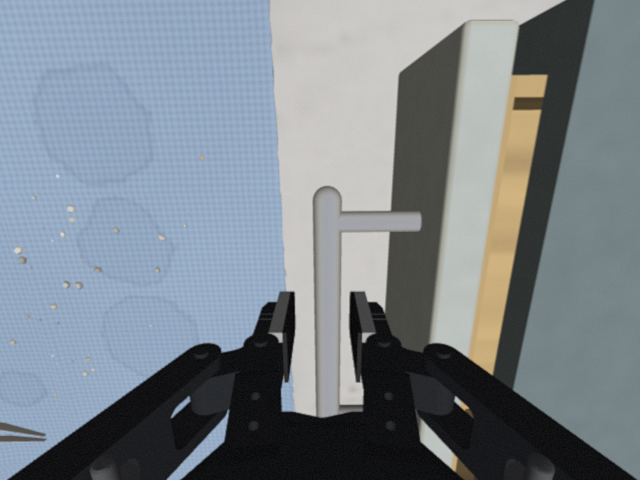

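```bash
python3 -m jog '[[[0,-1.5,0],0],[[0,-3,0],0],[[0,-4.5,0],0],[[0,-6,0],0],[[0,-7.5,0],0],[[0,-9,0],0],[[0,-10.5,0],0],[[0,-12,0],0],[[0,-12,0],0]]' 
python3 -m jog '[[[0,-0.5,0],0],[[0,-1,0],0],[[0,-1.5,0],0],[[0,-2,0],0],[[0,-2,0],0]]'
python3 -c "
from h import *
snap('wrist','w5');c=snap('scene','s5');W=pts(c);print(W[200:240,250:330,0].min())"
```

```text
t: 6.52
eef_pos: [0.4709, 0.197, 0.0154]
orientation: [0.708, 0.706, -0.0, -0.0]
wrist_force: [-0.5, -2.7, 9.8]
opening: 0.113
t: 7.15
eef_pos: [0.4519, 0.1969, 0.0154]
orientation: [0.708, 0.706, -0.0, -0.0]
wrist_force: [-1.5, -3.2, 11.4]
opening: 0.11
nan
```

View pics/w5.png

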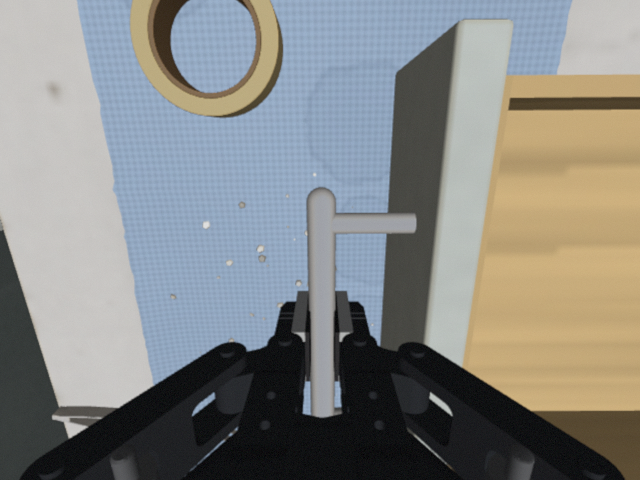

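View pics/s5.png

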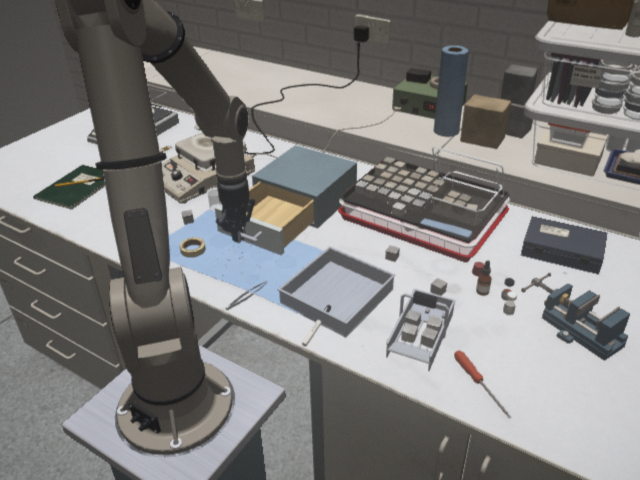

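```bash
python3 -m jog '[[[0,-0.4,-0.1],0],[[0,-0.8,-0.1],0],[[0,-1.2,-0.1],0],[[0,-1.2,-0.1],0]]'; python3 -m jog '[[[0,-0.4,0],0],[[0,-0.8,0],0],[[0,-1.2,0],0],[[0,-1.2,0],0]]'
```

```text
t: 7.75
eef_pos: [0.4452, 0.1969, 0.0156]
orientation: [0.709, 0.706, 0.004, 0.004]
wrist_force: [12.6, -2.4, -9.5]
opening: 0.11
t: 8.25
eef_pos: [0.4462, 0.1971, 0.016]
orientation: [0.709, 0.705, 0.014, 0.012]
wrist_force: [41.9, -3.2, -44.7]
opening: 0.111
```

```bash
python3 -m jog '[[[0,1.6,-0.1],0],[[0,1.6,-0.1],0],[[0,1.6,-0.1],0]]'; python3 -m jog '[[[0,0,0],0],[[0,0,0],0],[[0,0,0],0],[[0,0,-5],0],[[0,0,-11],0],[[0,0,-17],0]]' 2.6;  python3 -c "
from h import *
c=snap('wrist','w6');go(.4982,.4228,.17,52.5)"
```

```text
t: 8.62
eef_pos: [0.4449, 0.1969, 0.0157]
orientation: [0.708, 0.706, 0.001, 0.001]
wrist_force: [8.7, -1.1, -11.9]
opening: 0.112
t: 9.38
eef_pos: [0.4437, 0.1976, 0.1883]
orientation: [0.708, 0.706, -0.0, -0.0]
wrist_force: [0.9, 1.1, -0.9]
opening: 0.302
shift [22.29  4.82  2.88] turn -52.7 cur yaw -0.2 pos [0.4488 0.1998 0.1963] q7 [-0.95  0.11  0.49  1.93 -0.06  1.1  -0.44] F [3.3 0.4 5.8] op 2.62 t 9.425
```

View pics/w6.png

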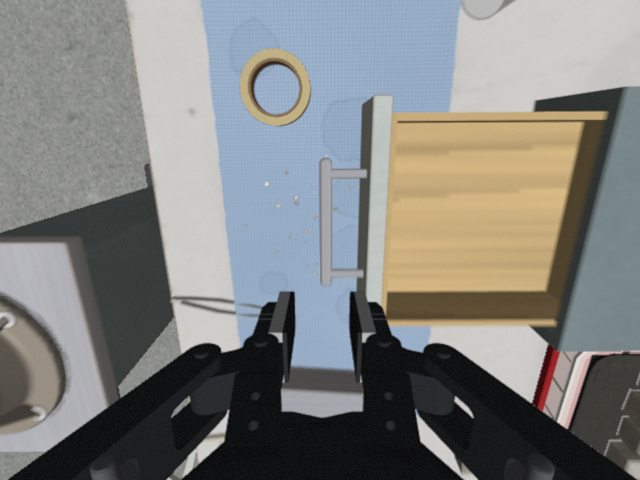

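```bash
python3 -m jog '[[[22.3,4.8,2],-52.7],[[22.3,4.8,2],-52.7],[[22.3,4.8,2],-52.7],[[22.3,4.8,2],-52.7],[[22.3,4.8,2],-52.7],[[22.3,4.8,2],-52.7],[[22.3,4.8,2],-52.7],[[22.3,4.8,2],-52.7]]' 5 40;  python3 -c "
from h import *
c=snap('wrist','w7');go(.4982,.4228,.0,52.5)"
```

```text
t: 10.42
eef_pos: [0.4932, 0.4198, 0.1669]
orientation: [0.322, 0.947, 0.0, 0.0]
wrist_force: [-0.3, 0.2, -0.2]
opening: 0.589
shift [-0.22  0.52 16.68] turn -0.1 cur yaw 52.4 pos [0.4932 0.42   0.1668] q7 [-0.96  0.43  0.25  1.59 -0.11  1.14  0.24] F [-0.2  0.5  0.3] op 4.95 t 10.475
```

View pics/w7.png

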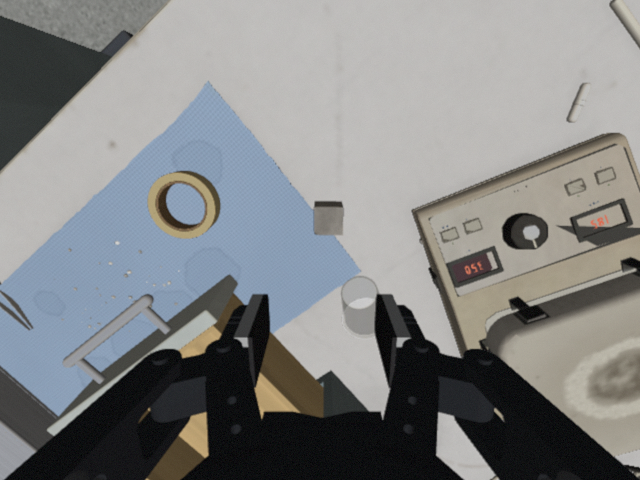

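```bash
python3 -c "
from h import *
c=ld('w7');W=pts(c)
print(ray(c,328,219,.028),W[219,328]);print(rect(W,box(W,.45,.55,.38,.46,.022,.036)));print(rect(W,box(W,.55,.66,.34,.46,.02,.07)))"
```

```text
[0.49660729 0.42425419 0.028     ] [0.4967227  0.42417791 0.0274557 ]
(array([498.4, 423. ]), array([27.5, 29. ]), 52.3, 848, array([0.498, 0.423, 0.028]))
(array([588.8, 394.3]), array([39.1, 45.4]), 45.3, 1289, array([0.588, 0.39 , 0.041]))
```

```bash
python3 -m jog '[[[-0.2,0.5,5],0],[[-0.2,0.5,10],0],[[-0.2,0.5,14],0],[[-0.2,0.5,16.7],0],[[-0.2,0.5,16.7],0]]' 5 40;  python3 -c "
from h import *
c=snap('wrist','w8');go(.4984,.423,-.027,52.5);W=pts(c)
for v in range(285,345,6): print(v,W[v,235:262:3,2].round(3))"
```

```text
t: 11.1
eef_pos: [0.4961, 0.4216, -0.0026]
orientation: [0.322, 0.947, -0.002, -0.001]
wrist_force: [-0.1, -0.1, -0.4]
opening: 0.583
shift [-0.05  0.07  2.63] turn -0.0 cur yaw 52.5 pos [ 0.4975  0.4228 -0.0007] q7 [-0.92  0.62  0.21  1.7  -0.17  0.84  0.28] F [-0.1 -0.5  0.1] op 4.97 t 11.15
285 [ 0.001  0.002  0.001 -0.001  0.001  0.001  0.001  0.001 -0.   ]
291 [ 0.001 -0.     0.001  0.001  0.001  0.     0.     0.     0.002]
297 [0.001 0.001 0.001 0.    0.    0.    0.038 0.038 0.038]
303 [-0.     0.     0.     0.001  0.     0.042  0.044  0.044  0.043]
309 [0.042 0.042 0.042 0.043 0.049 0.05  0.049 0.049 0.049]
315 [0.048 0.047 0.046 0.054 0.054 0.053 0.055 0.054 0.053]
321 [0.052 0.052 0.059 0.058 0.059 0.06  0.058 0.058 0.054]
327 [0.055 0.063 0.062 0.063 0.062 0.062 0.062 0.06  0.055]
333 [0.066 0.066 0.066 0.066 0.066 0.066 0.066 0.061 0.057]
339 [0.071 0.068 0.069 0.069 0.07  0.07  0.067 0.061 0.056]
```

View pics/w8.png

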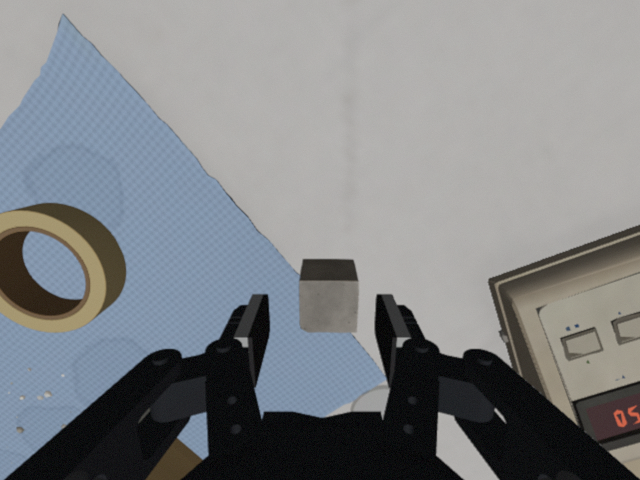

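```bash
python3 -m jog '[[[0,0.1,1.3],0],[[0,0.1,2.5],0],[[0,0.1,2.5],0]]' 5 40; python3 -m jog '[[[0,0,0],0],[[0,0,0],0],[[0,0,0],0],[[0,0,0],0]]' 2 60;  python3 -c "
from h import *
c=snap('wrist','w9');go(.585,.265,.17,0)"
```

```text
t: 11.52
eef_pos: [0.4976, 0.4234, -0.0264]
orientation: [0.321, 0.947, -0.001, -0.0]
wrist_force: [-0.2, 1.2, -0.3]
opening: 0.585
t: 12.02
eef_pos: [0.4989, 0.4243, -0.0249]
orientation: [0.321, 0.947, 0.001, 0.0]
wrist_force: [0.0, -0.4, 2.7]
opening: 0.319
shift [-16.54  -7.37 -19.49] turn 52.5 cur yaw 52.5 pos [ 0.4988  0.4243 -0.0249] q7 [-0.92  0.65  0.21  1.71 -0.17  0.8   0.28] F [0.2 0.2 3.2] op 2.71 t 12.075
```

View pics/w9.png

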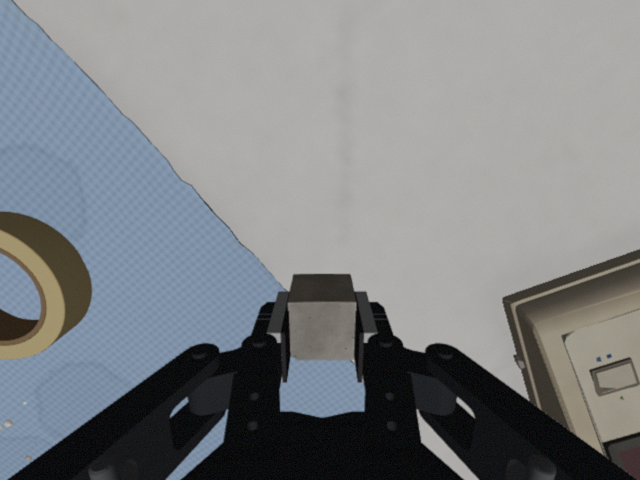

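```bash
python3 -m jog '[[[0,0,-5],0],[[0,0,-11],0],[[0,0,-17],0],[[-5,-3,-17.5],18],[[-15.3,-8.3,-17.5],52.5],[[-15.3,-8.3,-17.5],52.5],[[-15.3,-8.3,-17.5],52.5],[[-15.3,-8.3,-17.5],52.5],[[-15.3,-8.3,-17.5],52.5],[[-15.3,-8.3,-17.5],52.5]]'; python3 -c "
from h import *
go(.57,.265,.003,0)"
```

```text
t: 13.32
eef_pos: [0.5689, 0.2651, 0.1492]
orientation: [0.706, 0.708, -0.0, -0.0]
wrist_force: [-0.1, -0.5, -0.9]
opening: 0.317
shift [-1.000e-02  1.200e-01  1.462e+01] turn 0.2 cur yaw 0.2 pos [0.5689 0.2651 0.1492] q7 [-0.87  0.44  0.49  1.66 -0.23  1.1  -0.31] F [-0.1 -0.5 -0.9] op 2.7 t 13.325
```

```bash
python3 -m jog '[[[0,0.1,5],0],[[0,0.1,10],0],[[0,0.1,13],0],[[0,0.1,14.4],0],[[0,0.1,14.4],0]]'; python3 -m jog '[[[0,0,0],0],[[0,0,0],0],[[0,0,0],0],[[0,0,-6],0],[[0,0,-12],0],[[0,0,-17],0],[[0,0,-17],0]]' 4.4; python3 -c "
from h import *
c=snap('wrist','w10');go(.6446,-.1488,.17,5)"
```

```text
t: 13.95
eef_pos: [0.57, 0.2649, 0.0051]
orientation: [0.707, 0.707, -0.0, -0.0]
wrist_force: [-0.4, 0.3, -0.0]
opening: 0.316
t: 14.82
eef_pos: [0.5737, 0.266, 0.1812]
orientation: [0.707, 0.707, 0.005, 0.001]
wrist_force: [0.2, 0.4, -0.5]
opening: 0.513
shift [-41.43   7.29   0.72] turn -5.0 cur yaw 0.0 pos [0.5716 0.2655 0.1782] q7 [-0.88  0.42  0.51  1.63 -0.22  1.15 -0.32] F [-0.9  0.3 -0.5] op 4.37 t 14.875
```

View pics/w10.png

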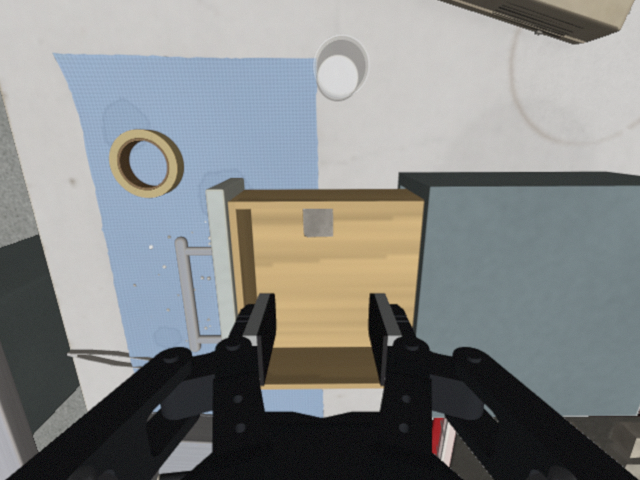

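```bash
python3 -m jog '[[[-6,1,0],0],[[-12,2,0],0],[[-18,3,0],0],[[-24,4,0],0],[[-30,5,0],0],[[-36,6,0],0],[[-41.4,7.3,0],-5],[[-41.4,7.3,0.7],-5],[[-41.4,7.3,0.7],-5]]' 5 40; python3 -c "
from h import *
c=snap('wrist','w11');W=pts(c);m=box(W,.58,.70,-.21,-.09,.022,.036)
print(rect(W,box(W,.6,.68,-.19,-.11,.022,.036)));go(.6446,-.1488,.17,5)"
```

```text
t: 16.0
eef_pos: [0.6419, -0.1479, 0.1661]
orientation: [0.676, 0.737, -0.001, -0.002]
wrist_force: [0.3, 1.6, 0.1]
opening: 0.584
(array([ 645. , -149.9]), array([27.1, 28.4]), 4.5, 821, array([ 0.645, -0.149,  0.027]))
shift [-0.22  0.18 -0.32] turn 0.1 cur yaw 5.1 pos [ 0.6426 -0.1468  0.1668] q7 [-0.24  0.5   0.57  1.56 -0.29  1.17  0.48] F [0.2 0.4 0.5] op 4.96 t 16.05
```

View pics/w11.png

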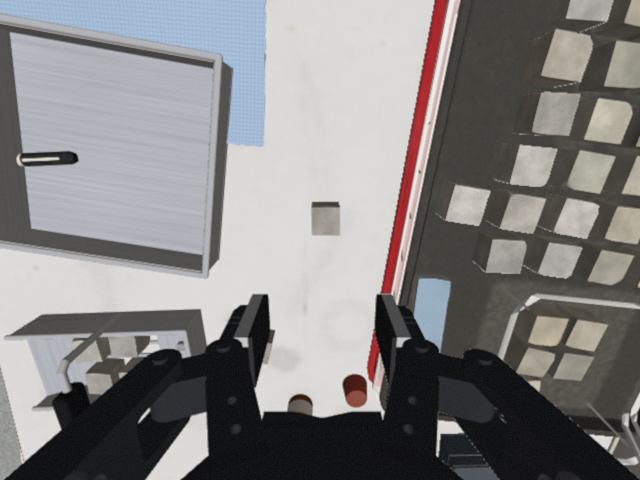

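```bash
python3 -m jog '[[[-0.3,0.2,5],0],[[-0.3,0.2,11],0],[[-0.3,0.2,16],0],[[-0.3,0.2,19.2],0],[[-0.3,0.2,19.2],0],[[-0.3,0.2,19.2],0]]' 5 40; python3 -m jog '[[[0,0,0],0],[[0,0,0],0],[[0,0,0],0],[[0,0,0],0]]' 2 60;  python3 -m jog '[[[0,0,-5],0],[[0,0,-11],0],[[0,0,-17],0],[[0,0,-19],0],[[0,0,-19],0]]';python3 -c "
from h import *
c=snap('wrist','w12');go(.57,.13,.17,0)"
```

```text
t: 16.8
eef_pos: [0.647, -0.1509, -0.022]
orientation: [0.675, 0.738, 0.001, 0.001]
wrist_force: [-0.3, -0.4, 0.1]
opening: 0.578
t: 17.3
eef_pos: [0.6474, -0.1521, -0.0211]
orientation: [0.676, 0.737, 0.001, 0.001]
wrist_force: [-0.0, 1.0, 7.0]
opening: 0.31
t: 17.92
eef_pos: [0.6463, -0.1521, 0.1681]
orientation: [0.676, 0.737, 0.001, 0.001]
wrist_force: [-0.1, -0.2, -1.2]
opening: 0.311
shift [28.7  -5.02 -0.39] turn 5.0 cur yaw 5.0 pos [ 0.645  -0.1515  0.1659] q7 [-0.24  0.51  0.58  1.55 -0.29  1.17  0.49] F [ 0.2  0.5 -1.4] op 2.66 t 17.975
```

View pics/w12.png

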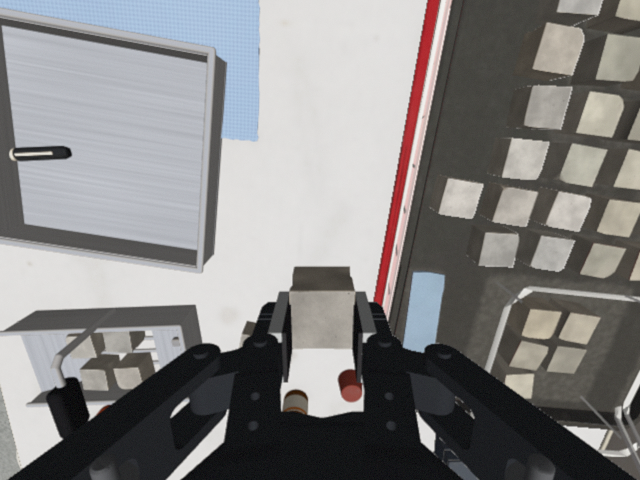

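```bash
python3 -m jog '[[[5,-1,0],0],[[11,-2,0],0],[[17,-3,0],0],[[22,-4,0],3],[[28.4,-5,0],5],[[28.4,-5,0],5],[[28.4,-5,0],5]]'; python3 -c "
from h import *
go(.57,.126,.003,0)"
```

```text
t: 18.85
eef_pos: [0.5695, 0.1265, 0.1644]
orientation: [0.707, 0.708, -0.002, -0.001]
wrist_force: [-1.3, -1.3, -0.4]
opening: 0.313
shift [-0.02  0.11 16.14] turn 0.1 cur yaw 0.1 pos [0.5695 0.1265 0.1644] q7 [-0.73  0.35  0.56  1.75 -0.21  1.1  -0.1 ] F [-1.3 -1.3 -0.4] op 2.67 t 18.85
```

```bash
python3 -m jog '[[[0,0.1,5],0],[[0,0.1,10],0],[[0,0.1,14],0],[[0,0.1,15.9],0],[[0,0.1,15.9],0],[[0,0.1,15.9],0]]'; python3 -m jog '[[[0,0,0],0],[[0,0,0],0],[[0,0,0],0],[[0,0,-6],0],[[0,0,-12],0],[[0,0,-17],0],[[0,0,-17],0]]' 4.4; python3 -c "
from h import *
c=snap('wrist','w13');c=snap('top','t13');W=pts(c)
for a in [(.6,.68,-.19,-.11),(.53,.66,-.36,-.24)]:  print('cube',rect(W,box(W,*a,.022,.036)))
go(.5823,-.3045,.17,-9.3)"
```

```text
t: 19.6
eef_pos: [0.5736, 0.1263, 0.009]
orientation: [0.707, 0.707, 0.001, 0.001]
wrist_force: [-0.6, 0.5, -0.3]
opening: 0.315
t: 20.48
eef_pos: [0.5753, 0.1272, 0.1825]
orientation: [0.707, 0.707, 0.005, 0.002]
wrist_force: [0.1, -0.4, -0.2]
opening: 0.515
cube (array([0., 0.]), array([0., 0.]), 0.0, 0, array([nan, nan, nan]))
cube (array([ 582.6, -304.5]), array([29.2, 29.3]), 82.5, 124, array([ 0.583, -0.304,  0.027]))
shift [-43.15   1.03   0.74] turn 9.3 cur yaw 0.0 pos [0.5718 0.1269 0.1778] q7 [-0.74  0.34  0.57  1.73 -0.21  1.12 -0.11] F [-0.5 -0.5 -0.8] op 4.4 t 20.575
  return _methods._mean(a, axis=axis, dtype=dtype,
  ret = um.true_divide(
```

View pics/w13.png

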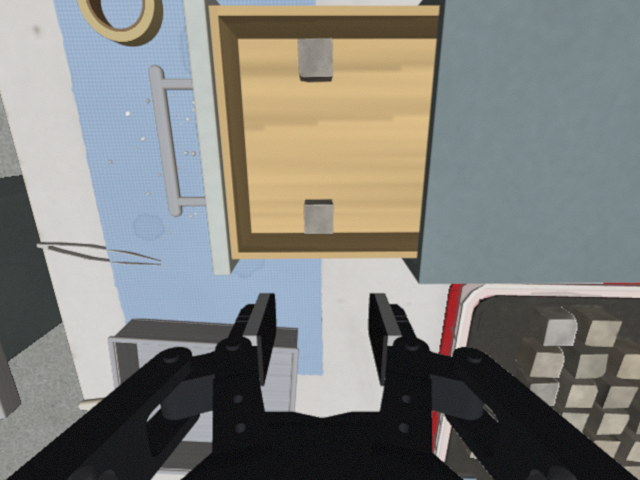

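```bash
python3 -m jog '[[[-6,0,0],0],[[-12,0,0],0],[[-18,0,0],0],[[-24,0,0],0],[[-30,0,0],0],[[-36,1,0],8.5],[[-43.2,1.1,0.7],8.5],[[-43.2,1.1,0.7],8.5],[[-43.2,1.1,0.7],8.5]]' 5 40; python3 -c "
from h import *
c=snap('wrist','w14');W=pts(c)
print(rect(W,box(W,.55,.62,-.34,-.27,.022,.036)));go(.5826,-.3045,-.025,-8.5)"
```

```text
t: 21.7
eef_pos: [0.5817, -0.3053, 0.1685]
orientation: [0.758, 0.652, -0.001, -0.002]
wrist_force: [0.8, 1.0, -0.5]
opening: 0.585
(array([ 582.4, -305.1]), array([28.8, 28.3]), 81.2, 848, array([ 0.582, -0.304,  0.026]))
shift [-0.13  0.06 19.39] turn 0.0 cur yaw -8.5 pos [ 0.5826 -0.3036  0.1689] q7 [-0.06  0.52  0.69  1.56 -0.35  1.18  0.55] F [ 0.1  0.1 -0.1] op 4.97 t 21.75
```

View pics/w14.png

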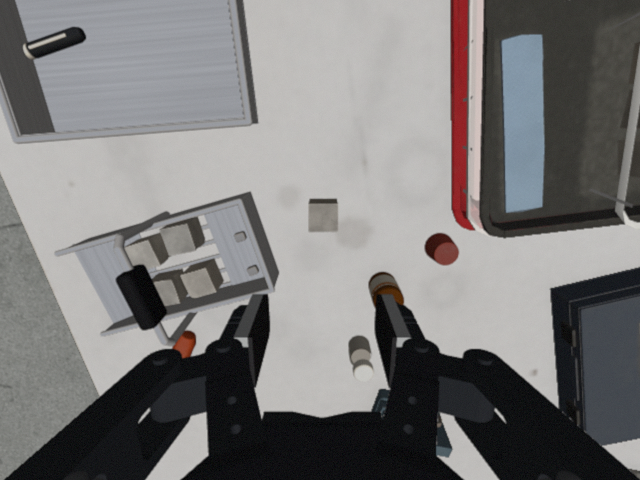

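```bash
python3 -m jog '[[[-0.1,0,5],0],[[-0.1,0,11],0],[[-0.1,0,16],0],[[-0.1,0,19.4],0],[[-0.1,0,19.4],0],[[-0.1,0,19.4],0]]' 5 40; python3 -m jog '[[[0,0,0],0],[[0,0,0],0],[[0,0,0],0],[[0,0,0],0]]' 2 60;  python3 -m jog '[[[0,0,-5],0],[[0,0,-11],0],[[0,0,-17],0],[[0,0,-19],0],[[0,0,-19],0]]';python3 -c "
from h import *
c=snap('wrist','w15');go(.62,.126,.17,0)"
```

```text
t: 22.5
eef_pos: [0.5844, -0.3054, -0.0221]
orientation: [0.757, 0.653, 0.001, 0.001]
wrist_force: [1.2, -0.0, 0.6]
opening: 0.586
t: 23.0
eef_pos: [0.5846, -0.307, -0.0211]
orientation: [0.758, 0.653, 0.001, 0.002]
wrist_force: [0.3, 0.5, 7.0]
opening: 0.319
t: 23.62
eef_pos: [0.5835, -0.3066, 0.1679]
orientation: [0.758, 0.653, 0.001, 0.001]
wrist_force: [0.4, 0.1, -0.2]
opening: 0.321
shift [43.25 -2.66 -0.38] turn -8.5 cur yaw -8.5 pos [ 0.5825 -0.3057  0.1657] q7 [-0.06  0.53  0.69  1.57 -0.35  1.18  0.56] F [-0.2  0.6 -0.9] op 2.73 t 23.675
```

View pics/w15.png

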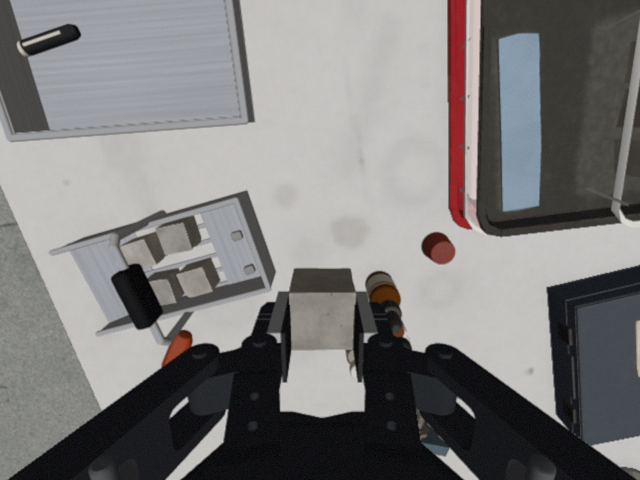

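```bash
python3 -m jog '[[[6,0,0],0],[[12,0,0],0],[[18,0,0],0],[[24,0,0],0],[[30,-2,0],0],[[36,-4,0],0],[[43,-4,0],-8.5],[[49.6,-6.2,0],-8.5],[[49.6,-6.2,0],-8.5],[[49.6,-6.2,0],-8.5]]'; python3 -c "
from h import *
go(.595,.195,.003,0)"
```

```text
t: 24.92
eef_pos: [0.593, 0.1944, 0.164]
orientation: [0.706, 0.708, -0.002, -0.001]
wrist_force: [0.1, -0.2, -0.9]
opening: 0.32
shift [ 0.09  0.26 16.1 ] turn 0.2 cur yaw 0.2 pos [0.593  0.1944 0.164 ] q7 [-0.83  0.44  0.6   1.65 -0.27  1.14 -0.16] F [ 0.1 -0.2 -0.9] op 2.73 t 24.925
```

```bash
python3 -m jog '[[[0,0.2,5],0],[[0,0.2,10],0],[[0,0.2,14],0],[[0,0.2,15.9],0],[[0,0.2,15.9],0],[[0,0.2,15.9],0]]'; python3 -m jog '[[[0,0,0],0],[[0,0,0],0],[[0,0,0],0],[[0,0,-6],0],[[0,0,-12],0],[[0,0,-17],0],[[0,0,-20],0],[[0,0,-20],0]]' 4.4; python3 -c "
from h import *
c=snap('wrist','w16');
go(.43,-.33,.28,-82.6)"
```

```text
t: 25.68
eef_pos: [0.5985, 0.193, 0.0092]
orientation: [0.707, 0.707, 0.001, 0.001]
wrist_force: [0.6, 0.9, -1.2]
opening: 0.32
t: 26.68
eef_pos: [0.5987, 0.1938, 0.2106]
orientation: [0.707, 0.707, 0.003, 0.001]
wrist_force: [0.2, -0.1, -0.6]
opening: 0.513
shift [-52.35 -16.72  -7.26] turn 82.6 cur yaw 0.0 pos [0.5971 0.1936 0.2083] q7 [-0.84  0.41  0.62  1.6  -0.25  1.21 -0.17] F [-0.2 -0.3 -1.1] op 4.41 t 26.725
```

View pics/w16.png

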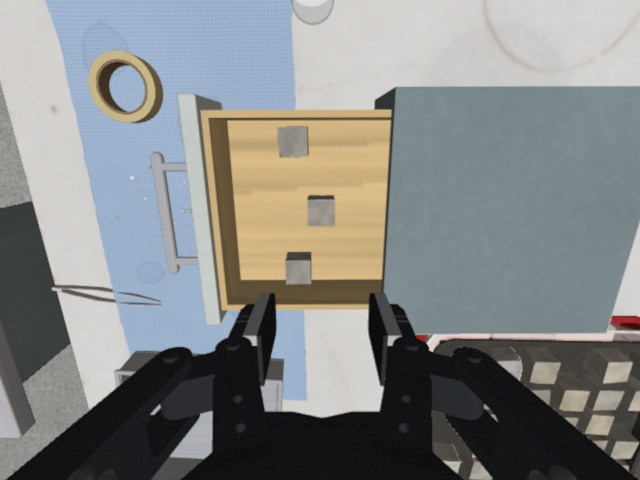

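```bash
python3 -m jog '[[[-6,-1,-3],10],[[-12,-2,-5],20],[[-18,-4,-5],30],[[-24,-6,-5],40],[[-30,-8,-5],50],[[-36,-10,-5],60],[[-42,-12,-5],70],[[-47,-14,-5],80],[[-52.3,-16.7,-5],82.6],[[-52.3,-16.7,-5],82.6]]' 7 40; python3 -m jog '[[[0,0,0],0],[[0,0,0],0]]'; python3 -c "
from h import *
c=snap('wrist','w17');W=pts(c)
print(rect(W,box(W,.38,.48,-.42,-.26,.095,.125)));print(rect(W,box(W,.30,.54,-.44,-.22,.038,.052)))
go(.43,-.33,.25,-82.6)"
```

```text
t: 27.98
eef_pos: [0.4244, -0.3345, 0.2564]
orientation: [0.998, 0.059, -0.002, 0.001]
wrist_force: [0.3, 0.3, -0.4]
opening: 0.816
t: 28.22
eef_pos: [0.431, -0.3275, 0.2566]
orientation: [0.998, 0.066, -0.0, -0.001]
wrist_force: [0.4, 0.4, -0.2]
opening: 0.819
(array([ 431.1, -329.7]), array([ 13.9, 101.8]), 7.8, 1136, array([ 0.433, -0.329,  0.11 ]))
(array([ 425.4, -330.8]), array([188.6, 103.8]), 7.4, 1743, array([ 0.465, -0.318,  0.046]))
shift [-0.13  0.22  0.68] turn 0.2 cur yaw -82.4 pos [ 0.431  -0.3276  0.2568] q7 [-0.32  0.3   1.11  1.74 -0.28  1.28 -0.59] F [-0.5 -0.5 -1.2] op 6.99 t 28.275
```

View pics/w17.png

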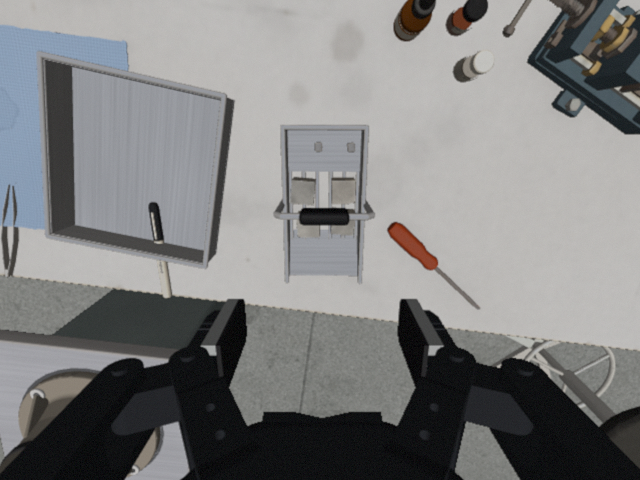

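```bash
python3 -c "
from h import *
c=ld('w17');W=pts(c)
for u in range(274,378,4): 
  col=W[200:232,u]; i=np.nanargmax(col[:,2]); print(u,200+i,col[i].round(3), (col[:,2]>.08).sum())"
```

```text
274 214 [ 0.426 -0.279  0.096] 7
278 218 [ 0.423 -0.284  0.101] 10
282 218 [ 0.424 -0.289  0.103] 7
286 216 [ 0.427 -0.292  0.103] 7
290 216 [ 0.427 -0.296  0.103] 7
294 218 [ 0.426 -0.301  0.103] 7
298 218 [ 0.427 -0.305  0.104] 7
302 216 [ 0.432 -0.309  0.113] 16
306 221 [ 0.427 -0.313  0.114] 18
310 216 [ 0.433 -0.316  0.114] 18
314 222 [ 0.427 -0.321  0.113] 18
318 223 [ 0.427 -0.325  0.113] 18
322 219 [ 0.431 -0.328  0.114] 18
326 224 [ 0.427 -0.333  0.113] 18
330 219 [ 0.432 -0.336  0.113] 18
334 217 [ 0.435 -0.34   0.112] 18
338 218 [ 0.434 -0.344  0.113] 18
342 217 [ 0.436 -0.347  0.113] 17
346 220 [ 0.433 -0.352  0.112] 16
350 217 [ 0.435 -0.356  0.103] 6
354 217 [ 0.435 -0.36   0.103] 6
358 216 [ 0.437 -0.364  0.103] 6
362 217 [ 0.436 -0.368  0.103] 7
366 217 [ 0.436 -0.372  0.103] 7
370 215 [ 0.438 -0.377  0.1  ] 9
374 214 [ 0.439 -0.381  0.094] 3
```

```bash
python3 -m jog '[[[0,0,-1],0],[[0,0,0],0]]' 6 60; python3 -c "
from h import *
go(.4315,-.330,.07,-82.4)"
```

```text
t: 28.52
eef_pos: [0.4312, -0.3299, 0.2588]
orientation: [0.998, 0.065, 0.002, 0.001]
wrist_force: [0.7, -0.2, -0.2]
opening: 0.701
shift [-0.03 -0.03 18.88] turn -0.1 cur yaw -82.5 pos [ 0.4312 -0.3299  0.2588] q7 [-0.32  0.3   1.11  1.73 -0.28  1.28 -0.59] F [ 0.7 -0.2 -0.2] op 5.99 t 28.525
```

```bash
python3 -m jog '[[[0,0,5],0],[[0,0,10],0],[[0,0,14],0],[[0,0,17],0],[[0,0,17.8],0],[[0,0,17.8],0]]' 6 60; python3 -c "
from h import *
c=snap('wrist','w18');W=pts(c);go(.4315,-.330,.067,-82.5)
for v in range(285,345,6): print(v,W[v,205:262:3,2].round(3))
"
```

```text
t: 29.28
eef_pos: [0.4299, -0.3297, 0.0796]
orientation: [0.998, 0.065, -0.0, 0.0]
wrist_force: [-0.2, -0.9, 0.0]
opening: 0.701
shift [0.1  0.   1.33] turn -0.1 cur yaw -82.6 pos [ 0.4304 -0.3301  0.0803] q7 [-0.15  0.5   0.94  1.94 -0.5   0.95 -0.41] F [ 0.5  0.3 -0.5] op 5.98 t 29.325
285 [-0.    -0.002 -0.003 -0.001 -0.001 -0.    -0.001  0.094  0.094  0.094
  0.09   0.084 -0.001 -0.    -0.001 -0.     0.047  0.045  0.035]
291 [-0.002 -0.001 -0.001 -0.    -0.001 -0.001  0.095  0.097  0.098  0.1
  0.1    0.1    0.1    0.1    0.1    0.101  0.1    0.099  0.1  ]
297 [-0.    -0.001 -0.001 -0.001 -0.001 -0.001 -0.001 -0.001  0.099  0.102
  0.102  0.102  0.12   0.12   0.121  0.12   0.12   0.102  0.102]
303 [-0.002 -0.001 -0.001 -0.    -0.001 -0.003 -0.001 -0.001 -0.    -0.001
 -0.002  0.126  0.126  0.126  0.126  0.126  0.122  0.116  0.044]
309 [-0.002 -0.002 -0.001 -0.001 -0.001 -0.001 -0.001  0.124  0.123  0.123
  0.131  0.131  0.131  0.13   0.131  0.129  0.123  0.117  0.045]
315 [-0.002  0.001 -0.001 -0.     0.     0.129  0.129  0.129  0.129  0.136
  0.136  0.135  0.135  0.135  0.135  0.13   0.125  0.117  0.046]
321 [-0.001 -0.001 -0.001 -0.001  0.133  0.133  0.134  0.134  0.14   0.14
  0.14   0.14   0.141  0.141  0.136  0.13   0.125  0.119  0.044]
327 [-0.002 -0.001 -0.001  0.139  0.139  0.137  0.139  0.144  0.143  0.145
  0.145  0.144  0.144    nan  0.135  0.131  0.126  0.12   0.045]
333 [-0.002 -0.001  0.142  0.143  0.142  0.142  0.149  0.147  0.149  0.148
  0.147  0.149  0.145  0.141  0.136  0.131  0.127  0.121  0.047]
339 [0.146 0.146 0.147 0.146 0.145 0.152 0.151 0.153 0.153 0.151 0.152 0.15
 0.147 0.142 0.138 0.133 0.128 0.121 0.046]
```

View pics/w18.png

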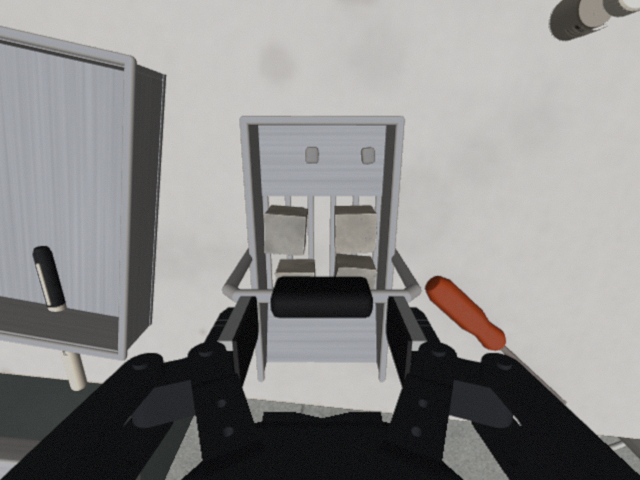

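```bash
python3 -m jog '[[[0.1,0,0.7],0],[[0.1,0,1.3],0],[[0.1,0,1.3],0]]' 6 60; python3 -m jog '[[[0,0,0],0],[[0,0,0],0],[[0,0,0],0],[[0,0,0],0]]' 4.2 120;  python3 -c "
from h import *
c=snap('wrist','w19');go(.4315,-.330,.067,-82.5)
"
```

```text
t: 29.7
eef_pos: [0.4314, -0.3295, 0.0667]
orientation: [0.998, 0.065, 0.001, 0.0]
wrist_force: [0.8, 0.6, 0.3]
opening: 0.702
t: 30.2
eef_pos: [0.432, -0.3303, 0.0692]
orientation: [0.998, 0.065, 0.002, -0.0]
wrist_force: [-2.8, 3.7, 19.3]
opening: 0.542
shift [-0.05 -0.03  0.22] turn -0.1 cur yaw -82.6 pos [ 0.432  -0.3303  0.0692] q7 [-0.13  0.52  0.92  1.95 -0.51  0.93 -0.4 ] F [-2.4  3.8 19.1] op 4.61 t 30.25
```

View pics/w19.png

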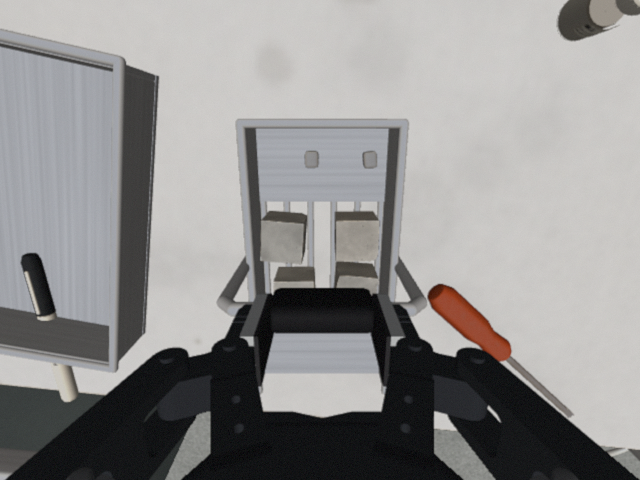

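```bash
python3 -m jog '[[[0,0,-0.2],0],[[0,0,-0.5],0],[[0,0,-1.5],0],[[0,0,-3],0],[[0,0,-3],0],[[0,0,-3],0]]';  python3 -c "
from h import *
c=snap('wrist','w20');c=snap('scene','s20');go(.4315,-.330,.067,-82.5)
cv2.imwrite('pics/s20c.png',cv2.resize(c['color'][230:400,330:500,::-1],None,fx=3.5,fy=3.5,interpolation=cv2.INTER_CUBIC))
"
```

```text
t: 31.0
eef_pos: [0.4309, -0.3292, 0.0965]
orientation: [0.998, 0.065, 0.0, -0.0]
wrist_force: [-1.4, -0.2, -5.8]
opening: 0.54
shift [0.08 0.11 2.91] turn -0.1 cur yaw -82.6 pos [ 0.4306 -0.329   0.0961] q7 [-0.16  0.48  0.96  1.93 -0.47  0.98 -0.43] F [-0.1 -0.7 -5.9] op 4.58 t 31.1
```

View pics/w20.png

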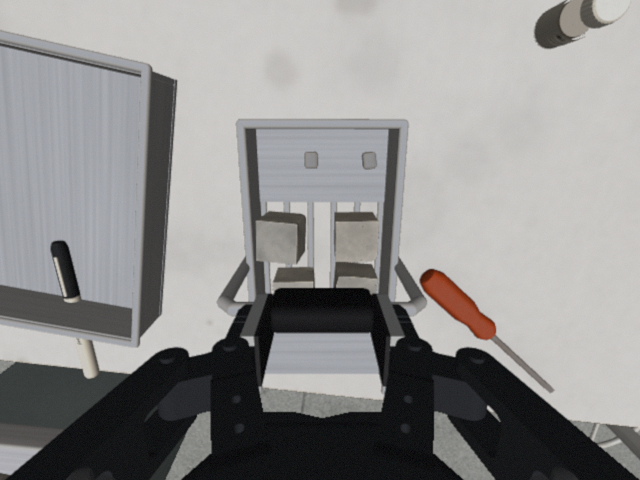

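View pics/s20c.png

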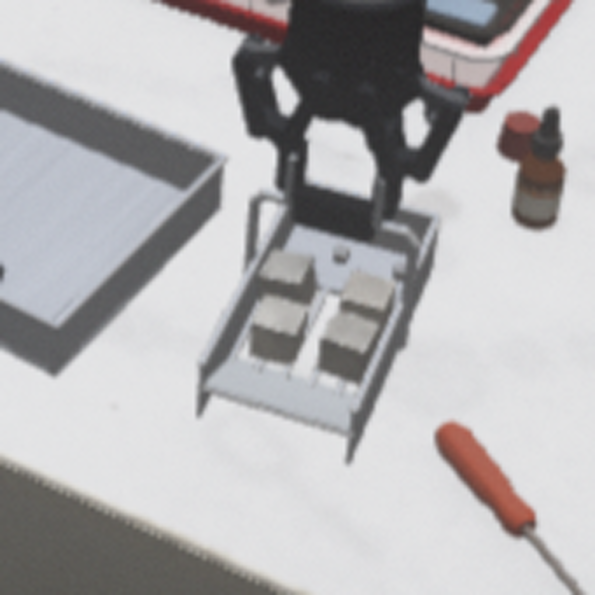

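```bash
python3 -c "
from h import *
c=ld('w20')
print(ray(c,432,280,.02),ray(c,490,335,.02));go(.427,-.28,.17,-4.5)"
python3 -m jog '[[[0,0,-1.5],0],[[0,0,-4],0],[[0,0,-6.5],-3],[[0,0,-8.5],-9],[[0,0,-8.5],-15],[[0,0,-8.5],-21],[[0,0,-8.5],-27],[[0,0,-8.5],-33],[[0,0,-8.5],-39],[[0,0,-8.5],-42]]'; python3 -c "
from h import *
go(.427,-.28,.175,-4.5)"
```

```text
[ 0.40860962 -0.42396055  0.02      ] [ 0.36397531 -0.48599963  0.02      ]
shift [ 0.28 -4.91 -7.39] turn -78.1 cur yaw -82.6 pos [ 0.4306 -0.329   0.0961] q7 [-0.16  0.48  0.96  1.93 -0.47  0.98 -0.43] F [-0.1 -0.7 -5.9] op 4.58 t 31.1
t: 32.35
eef_pos: [0.4305, -0.3299, 0.1823]
orientation: [0.908, 0.418, 0.0, 0.0]
wrist_force: [0.1, 0.0, -6.0]
opening: 0.534
shift [ 3.57 -3.51  0.72] turn -36.0 cur yaw -40.5 pos [ 0.4305 -0.3299  0.1823] q7 [-0.13  0.31  0.87  1.83 -0.27  1.12  0.12] F [ 0.1  0.  -6. ] op 4.56 t 32.35
```

```bash
python3 -m jog '[[[0.5,-0.5,0],-4],[[1,-1,0],-10],[[1.5,-1.5,0],-16],[[2,-2,0],-22],[[2.5,-2.5,0],-28],[[3.2,-3.2,0],-34],[[3.6,-3.5,0],-36],[[3.6,-3.5,0],-36]]'; python3 -c "
from h import *
c=snap('wrist','w21');W=pts(c);print(rect(W,box(W,.3,.6,-.24,.02,.038,.052)))
go(.427,-.28,.175,-4.5)"
```

```text
t: 33.35
eef_pos: [0.4278, -0.2793, 0.1818]
orientation: [0.735, 0.678, 0.0, 0.0]
wrist_force: [-0.3, -0.5, -5.2]
opening: 0.536
(array([ 437.7, -151.4]), array([106.5, 206. ]), 85.6, 3286, array([ 0.356, -0.155,  0.046]))
shift [-0.03 -0.07  0.68] turn -0.2 cur yaw -4.7 pos [ 0.4277 -0.2797  0.1818] q7 [-0.15  0.21  0.75  1.9  -0.16  1.09  0.58] F [ 0.4 -1.5 -5.4] op 4.57 t 33.4
```

View pics/w21.png

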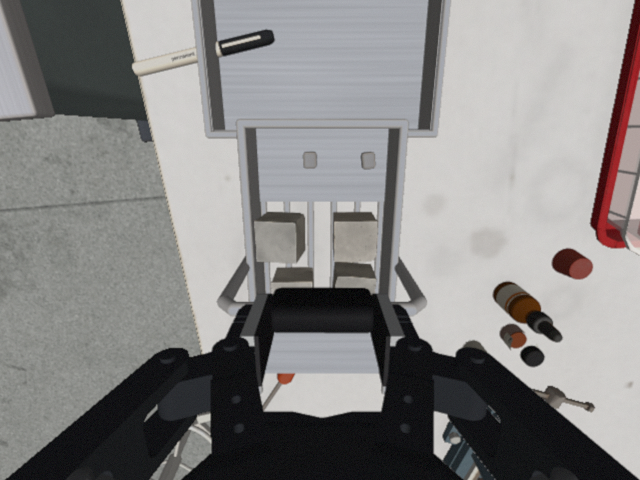

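```bash
python3 -m jog '[[[0,0,3],0],[[0,0,5.5],0],[[0,0,6.3],0],[[0,0,6.7],0],[[0,0,6.7],0]]'; python3 -m jog '[[[0,0,0.3],0],[[0,0,0.6],0],[[0,0,0.9],0],[[0,0,1.2],0],[[0,0,1.2],0]]';python3 -c "
from h import *
c=snap('wrist','w22');go(.427,-.28,.175,-4.5)"
```

```text
t: 34.02
eef_pos: [0.4282, -0.2799, 0.1151]
orientation: [0.735, 0.678, 0.0, 0.001]
wrist_force: [-0.2, -0.3, -5.5]
opening: 0.532
t: 34.65
eef_pos: [0.4291, -0.283, 0.1049]
orientation: [0.735, 0.678, -0.0, 0.003]
wrist_force: [-2.4, -4.7, 9.1]
opening: 0.541
shift [ 0.24 -0.2  -7.01] turn -0.2 cur yaw -4.7 pos [ 0.4291 -0.2829  0.1049] q7 [-0.1   0.32  0.71  1.98 -0.26  0.92  0.66] F [-1.6 -6.1  9.7] op 4.61 t 34.7
```

View pics/w22.png

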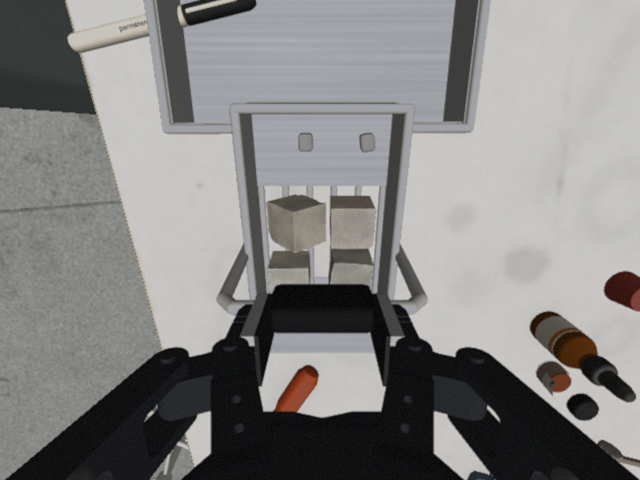

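```bash
cat >> h.py <<'E'
def tilt(f):
    "tilt lip-down (deg) from floor strip depth in wrist view"
    c=snap('wrist',f) ; d=c['depth'];K=c['intrinsics'];T=c['extrinsics']
    o=arm.get_obs();R=Ro.from_quat(o['orientation']).as_matrix();W=pts(c)
    P=(W-o['eef_pos'])@R   # tool frame
    # back wall top edge candidates: central columns
    out=[]
    for u in (260,290,340,390):
        col=P[:260,u]; out.append(col)
    return c,P
E
python3 -m jog '[[[0,0,-2],0],[[0,0,-5],0],[[0,0,-7],0],[[0,0,-7],0]]';python3 -c "
from h import *
c,P=tilt('w23');go(.427,-.28,.175,-4.5)
for u in (275,300,335,365):
  print(u,[tuple(P[v,u].round(3)) for v in range(96,210,6)])"
```

```text
t: 35.2
eef_pos: [0.4285, -0.2792, 0.173]
orientation: [0.735, 0.678, 0.001, 0.001]
wrist_force: [0.4, 0.6, -6.5]
opening: 0.537
shift [-0.14 -0.05 -0.31] turn -0.1 cur yaw -4.6 pos [ 0.4276 -0.2786  0.1719] q7 [-0.15  0.22  0.75  1.91 -0.17  1.07  0.59] F [-0.3 -0.2 -6.7] op 4.56 t 35.25
275 [(np.float64(0.112), np.float64(-0.042), np.float64(0.169)), (np.float64(0.106), np.float64(-0.043), np.float64(0.168)), (np.float64(0.101), np.float64(-0.043), np.float64(0.169)), (np.float64(0.096), np.float64(-0.043), np.float64(0.169)), (np.float64(0.086), np.float64(-0.025), np.float64(0.025)), (np.float64(0.082), np.float64(-0.024), np.float64(0.022)), (np.float64(0.079), np.float64(-0.03), np.float64(0.062)), (np.float64(0.075), np.float64(-0.03), np.float64(0.061)), (np.float64(0.071), np.float64(-0.03), np.float64(0.062)), (np.float64(0.068), np.float64(-0.03), np.float64(0.061)), (np.float64(0.064), np.float64(-0.03), np.float64(0.061)), (np.float64(0.06), np.float64(-0.031), np.float64(0.062)), (np.float64(0.055), np.float64(-0.031), np.float64(0.062)), (np.float64(0.051), np.float64(
[... 3010 characters left out ...]
.float64(0.075), np.float64(0.031), np.float64(0.062)), (np.float64(0.071), np.float64(0.031), np.float64(0.062)), (np.float64(0.067), np.float64(0.031), np.float64(0.063)), (np.float64(0.064), np.float64(0.03), np.float64(0.054)), (np.float64(0.06), np.float64(0.03), np.float64(0.053)), (np.float64(0.055), np.float64(0.032), np.float64(0.062)), (np.float64(0.051), np.float64(0.032), np.float64(0.061)), (np.float64(0.047), np.float64(0.032), np.float64(0.062)), (np.float64(0.043), np.float64(0.032), np.float64(0.061)), (np.float64(0.039), np.float64(0.032), np.float64(0.06)), (np.float64(0.034), np.float64(0.033), np.float64(0.062)), (np.float64(0.007), np.float64(0.048), np.float64(0.174))]
```

View pics/w23.png

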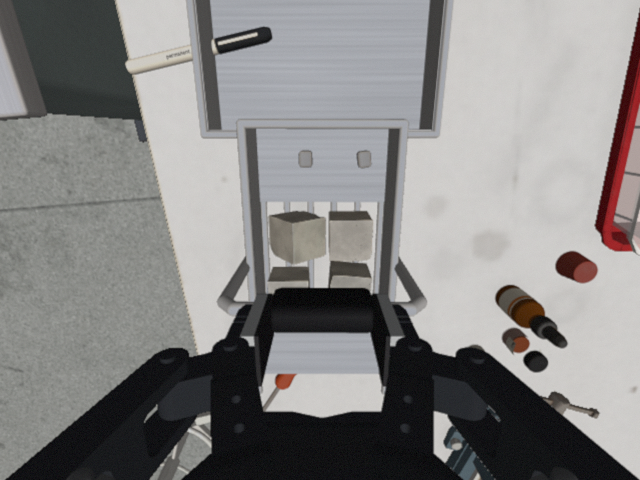

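```bash
cat >> h.py <<'E'
def strip(c,v0,v1,u0=262,u1=385):
    W=pts(c)[v0:v1,u0:u1].reshape(-1,3);W=W[~np.isnan(W[:,2])]
    for _ in range(4):
        m=W.mean(0);n=np.linalg.svd(W-m,full_matrices=False)[2][2];n*=np.sign(n[2]);r=(W-m)@n
        W=W[abs(r)<max(.002,1.5*r.std())]
    print('normal',n.round(3),'tilt',np.degrees(np.arccos(n[2])).round(1),'n',len(W))
E
python3 -c "
from h import *
strip(ld('w22'),120,182);strip(ld('w23'),132,200);strip(ld('w19'),132,200)"
```

```text
normal [-0.011 -0.111  0.994] tilt 6.4 n 7051
normal [-0.001  0.009  1.   ] tilt 0.5 n 7864
normal [-0.002  0.001  1.   ] tilt 0.1 n 7854
```

```bash
python3 -m jog '[[[0,0,2],0],[[0,0,4.5],0],[[0,0,5.7],0],[[0,0,5.7],0],[[0,0,5.7],0]]' 4.2 30; python3 -m jog '[[[0,0,0.3],0],[[0,0,0.6],0],[[0,0,0.9],0],[[0,0,1.2],0],[[0,0,1.5],0],[[0,0,1.5],0]]' 4.2 30;python3 -c "
from h import *
c=snap('wrist','w24');go(.427,-.28,.175,-4.5);strip(c,120,182)"
```

```text
t: 35.88
eef_pos: [0.4281, -0.2797, 0.1159]
orientation: [0.735, 0.678, 0.0, 0.0]
wrist_force: [0.1, -0.2, -4.8]
opening: 0.534
t: 36.62
eef_pos: [0.429, -0.2844, 0.1035]
orientation: [0.735, 0.678, -0.0, 0.004]
wrist_force: [-2.9, -7.7, 13.0]
opening: 0.533
shift [ 0.37 -0.2  -7.15] turn -0.2 cur yaw -4.7 pos [ 0.429  -0.2843  0.1036] q7 [-0.1   0.32  0.72  1.98 -0.26  0.92  0.67] F [-2.4 -7.6 13.5] op 4.6 t 36.675
normal [-0.012 -0.126  0.992] tilt 7.3 n 7062
```

```bash
python3 -m jog '[[[0,0,0],0],[[0,0,0],0],[[0,0,0],0]]' 4.8 20;python3 -c "
from h import *
c=snap('wrist','w25');go(.427,-.28,.175,-4.5);strip(c,120,182)"
```

```text
t: 37.05
eef_pos: [0.4299, -0.2825, 0.1026]
orientation: [0.735, 0.678, 0.0, 0.004]
wrist_force: [0.4, -4.8, 5.6]
opening: 0.564
shift [ 0.2  -0.26 -7.24] turn -0.2 cur yaw -4.7 pos [ 0.4299 -0.2825  0.1026] q7 [-0.1   0.32  0.71  1.99 -0.26  0.92  0.67] F [ 0.3 -5.2  5.6] op 4.84 t 37.1
normal [-0.013 -0.145  0.989] tilt 8.4 n 6948
```

```bash
python3 -m jog '[[[0,0,0],0],[[0,0,0],0],[[0,0,0],0],[[0,0,0],0],[[0,0,-2],0],[[0,0,-5],0],[[0,0,-7],0],[[0,0,-7],0]]' 4.2 120;python3 -c "
from h import *
c=snap('wrist','w26');go(.427,-.28,.175,-4.5);strip(c,125,190)"
```

```text
t: 38.1
eef_pos: [0.4285, -0.2792, 0.171]
orientation: [0.735, 0.678, 0.001, 0.001]
wrist_force: [0.3, -1.1, -5.6]
opening: 0.533
shift [-0.14 -0.04 -0.51] turn -0.1 cur yaw -4.6 pos [ 0.4275 -0.2786  0.1699] q7 [-0.15  0.23  0.75  1.92 -0.18  1.07  0.59] F [-0.3 -0.2 -6.2] op 4.56 t 38.15
normal [-0.003 -0.06   0.998] tilt 3.4 n 7446
```

View pics/w26.png

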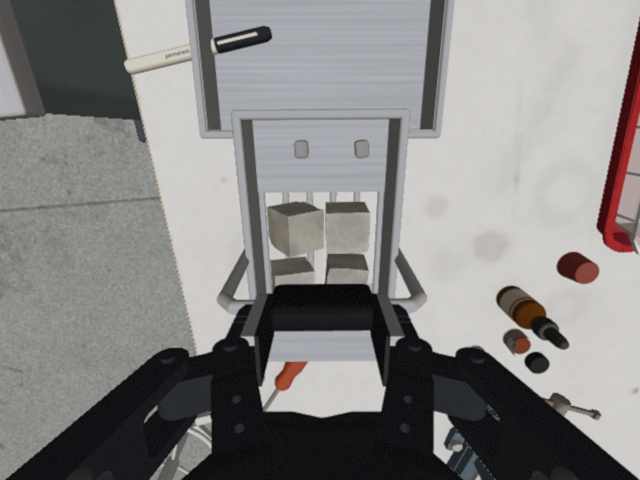

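```bash
python3 -m jog '[[[0,0,2],0],[[0,0,4.5],0],[[0,0,6],0],[[0,0,6.6],0],[[0,0,7],0],[[0,0,7],0]]'; python3 -m jog '[[[0,0,0],0],[[0,0,0],0],[[0,0,0],0]]' 4.85 20;python3 -c "
from h import *
c=snap('wrist','w27');go(.427,-.28,.175,-4.5);strip(c,120,182)"
```

```text
t: 38.9
eef_pos: [0.4282, -0.2816, 0.1022]
orientation: [0.735, 0.678, -0.0, 0.002]
wrist_force: [-2.5, -3.0, 4.3]
opening: 0.531
t: 39.28
eef_pos: [0.4288, -0.2815, 0.1019]
orientation: [0.735, 0.678, 0.0, 0.002]
wrist_force: [-2.6, -4.7, 4.5]
opening: 0.57
shift [ 0.11 -0.16 -7.31] turn -0.1 cur yaw -4.6 pos [ 0.4287 -0.2815  0.1019] q7 [-0.1   0.32  0.72  1.99 -0.26  0.92  0.67] F [-2.3 -4.6  6.1] op 4.89 t 39.325
normal [-0.011 -0.155  0.988] tilt 9.0 n 6806
```

```bash
python3 -m jog '[[[0,0,0],0],[[0,0,0],0]]' 4.95 20;python3 -m jog '[[[0,0,0],0],[[0,0,0],0],[[0,0,0],0]]' 4.2 120;python3 -m jog '[[[0,0,-2],0],[[0,0,-5],0],[[0,0,-7],0],[[0,0,-7],0]]';python3 -c "
from h import *
c=snap('wrist','w28');go(.427,-.28,.175,-4.5);strip(c,120,186)"
```

```text
t: 39.58
eef_pos: [0.4287, -0.2797, 0.1009]
orientation: [0.735, 0.678, 0.0, 0.001]
wrist_force: [1.2, -4.9, 1.2]
opening: 0.576
t: 39.95
eef_pos: [0.4285, -0.2797, 0.1009]
orientation: [0.735, 0.678, 0.0, 0.001]
wrist_force: [1.1, -5.2, 3.1]
opening: 0.537
t: 40.45
eef_pos: [0.4272, -0.2771, 0.1697]
orientation: [0.734, 0.679, 0.001, -0.002]
wrist_force: [-0.3, 0.4, -6.2]
opening: 0.534
shift [-0.3   0.07 -0.62] turn 0.0 cur yaw -4.5 pos [ 0.4266 -0.277   0.1688] q7 [-0.16  0.23  0.75  1.92 -0.18  1.07  0.59] F [ 0.  -1.  -5.6] op 4.58 t 40.5
normal [-0.07  -0.937  0.341] tilt 70.0 n 4406
```

View pics/w28.png

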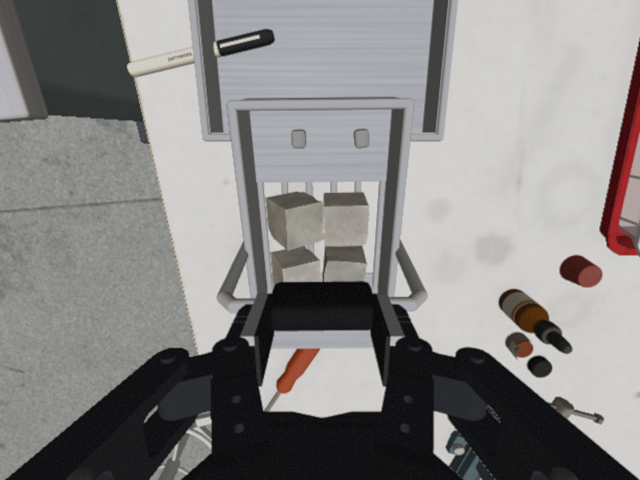

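```bash
python3 -c "
from h import *
c=ld('w28');strip(c,114,178);strip(c,114,130);strip(c,150,178)"
```

```text
normal [-0.007 -0.141  0.99 ] tilt 8.1 n 7286
normal [-0.005 -0.133  0.991] tilt 7.6 n 1945
normal [-0.008 -0.146  0.989] tilt 8.4 n 3425
```

```bash
python3 -m jog '[[[0,0,-0.5],0],[[0,0,-1.2],0],[[0.2,0,-1.8],0],[[0.6,0,-2],0],[[1.2,0,-2],0],[[2,0,-2],0],[[3,0,-2],0],[[4.1,0,-2],0],[[5.2,0,-2],0],[[6.3,0,-2],0]]'; python3 -m jog '[[[1.1,0,0],0],[[2.2,0,0],0],[[3.3,0,0],0],[[4.4,0,0],0],[[5.5,0,0],0],[[6.5,0,0],0],[[7.3,0,0],0],[[7.9,0,0],0],[[8.3,0,0],0],[[8.5,0,0],0]]';python3 -c "
from h import *
c=snap('wrist','w29');go(.441,-.105,.111,-4.5);strip(c,114,178)
W=pts(c);print(W[295:320,320,2].round(3))"
```

```text
t: 41.75
eef_pos: [0.4328, -0.2156, 0.1905]
orientation: [0.735, 0.678, 0.0, -0.0]
wrist_force: [0.1, 0.1, -5.5]
opening: 0.534
t: 43.0
eef_pos: [0.4396, -0.1317, 0.1905]
orientation: [0.735, 0.678, 0.0, 0.0]
wrist_force: [-0.2, -0.3, -6.0]
opening: 0.536
shift [ 2.66 -0.07  7.95] turn -0.1 cur yaw -4.6 pos [ 0.4396 -0.1315  0.1905] q7 [-0.42  0.07  0.65  2.   -0.05  1.09  0.17] F [-0.4  0.6 -5.3] op 4.54 t 43.05
normal [-0.008 -0.141  0.99 ] tilt 8.1 n 7287
[0.223 0.223 0.224 0.225 0.225 0.225 0.227 0.229 0.229 0.229 0.23  0.231
 0.231 0.231 0.232 0.232 0.233 0.232 0.233 0.233 0.233 0.233 0.233 0.233
 0.232]
```

View pics/w29.png

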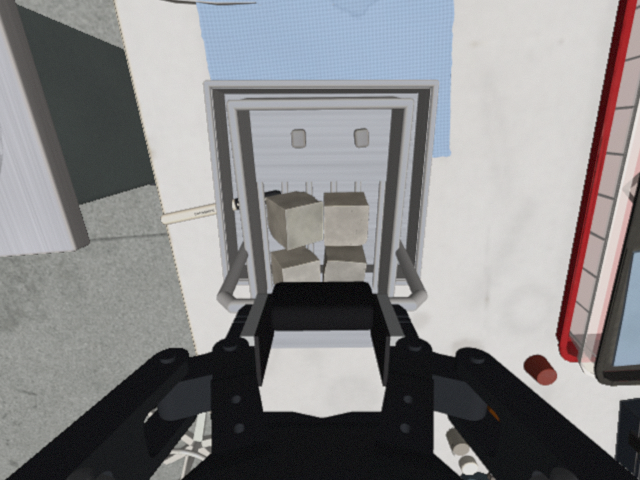

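```bash
python3 -m jog '[[[0.3,0.1,0.5],0],[[0.8,0.3,1.5],0],[[1.4,0.5,2.7],0],[[2,0.7,4],0],[[2.4,0.8,5.2],0],[[2.6,0.8,6.2],0],[[2.6,0.8,7],0],[[2.6,0.8,7.6],0],[[2.6,0.8,7.8],0],[[2.6,0.8,7.8],0]]';python3 -c "
from h import *
c=snap('wrist','w30');go(.449,-.105,.111,-4.5);strip(c,114,178)"
```

```text
t: 44.3
eef_pos: [0.4497, -0.1067, 0.1126]
orientation: [0.735, 0.678, 0.0, 0.0]
wrist_force: [-0.0, 0.2, -5.8]
opening: 0.536
shift [ 0.16 -0.1   0.17] turn -0.1 cur yaw -4.6 pos [ 0.4499 -0.1067  0.1127] q7 [-0.42  0.19  0.63  2.08 -0.14  0.91  0.2 ] F [-0.3 -0.1 -5.8] op 4.6 t 44.35
normal [-0.009 -0.14   0.99 ] tilt 8.1 n 7284
```

View pics/w30.png

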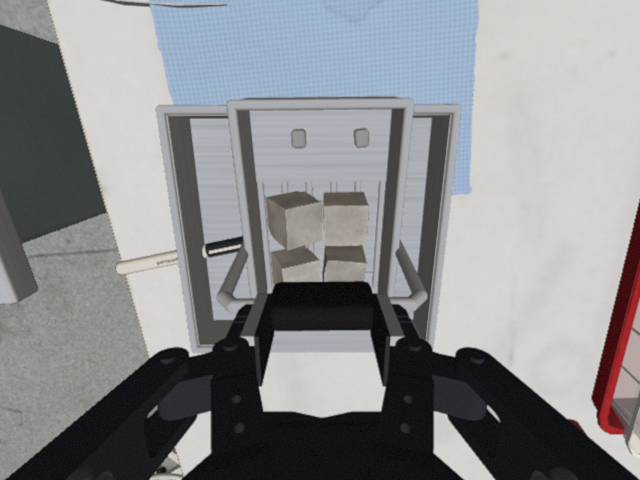

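```bash
python3 -m jog '[[[-0.3,0,0],0],[[-0.6,0,0],0],[[-0.9,0,0],0],[[-1.2,0,0],0],[[-1.5,0,-0.1],0],[[-1.8,0,-0.2],0],[[-2,0,-0.3],0],[[-2,0,-0.3],0]]' 4.85 20;python3 -c "
from h import *
c=snap('wrist','w31');go(.449,-.105,.111,-4.5);strip(c,100,165)
W=pts(c);print(np.nanmax(W[270:330,320,2]).round(3))"
```

```text
t: 45.35
eef_pos: [0.4485, -0.1247, 0.1159]
orientation: [0.735, 0.678, 0.001, -0.001]
wrist_force: [0.5, 6.5, -1.5]
opening: 0.571
shift [ 1.96 -0.11  0.49] turn -0.1 cur yaw -4.6 pos [ 0.4485 -0.1246  0.1158] q7 [-0.39  0.19  0.64  2.07 -0.14  0.92  0.25] F [-0.3  6.6 -1.8] op 4.85 t 45.4
normal [-0.016 -0.244  0.97 ] tilt 14.1 n 7334
0.16
```

View pics/w31.png

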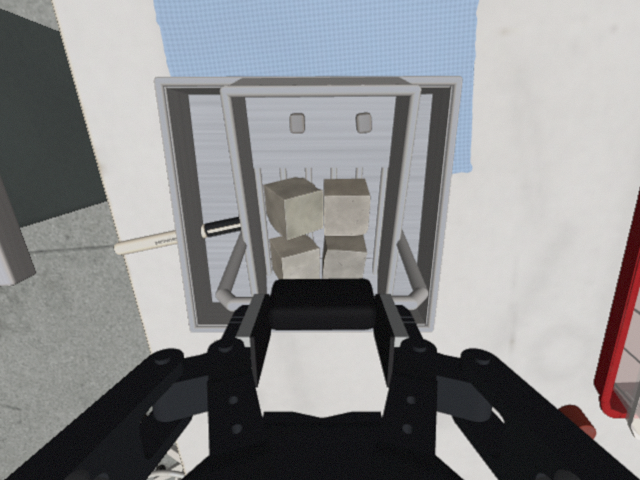

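```bash
python3 -m jog '[[[-0.3,0,-0.1],0],[[-0.6,0,-0.2],0],[[-0.9,0,-0.4],0],[[-1.2,0,-0.5],0],[[-1.5,0,-0.7],0],[[-1.8,0,-0.8],0],[[-1.8,0,-0.8],0]]' 4.88 20;python3 -c "
from h import *
c=snap('wrist','w32');go(.449,-.105,.111,-4.5);strip(c,90,135)
W=pts(c);print(np.nanmax(W[270:330,320,2]).round(3))"
```

```text
t: 46.28
eef_pos: [0.4468, -0.1444, 0.1238]
orientation: [0.735, 0.678, 0.0, 0.0]
wrist_force: [0.9, 5.4, -1.5]
opening: 0.571
shift [ 3.93 -0.1   1.27] turn -0.1 cur yaw -4.6 pos [ 0.4468 -0.1442  0.1237] q7 [-0.36  0.19  0.65  2.06 -0.14  0.94  0.29] F [ 0.4  4.9 -1.3] op 4.88 t 46.325
normal [-0.029 -0.402  0.915] tilt 23.8 n 5506
0.167
```

View pics/w32.png

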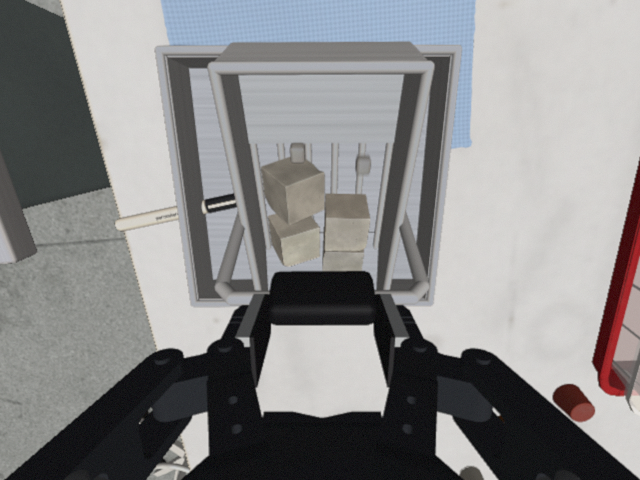

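```bash
python3 -m jog '[[[0,0,0],0],[[0,0,0],0]]' 4.95 20;python3 -m jog '[[[0,0,0],0],[[0,0,0],0],[[0,0,0],0],[[0,0,0],0]]' 4.2 120;python3 -m jog '[[[0.3,0,-0.3],0],[[0.7,0,-0.6],0],[[1,0,-1],0],[[1,0,-1],0],[[1,0,-1],0]]';python3 -c "
from h import *
c=snap('wrist','w33');go(.449,-.105,.111,-4.5);strip(c,90,130)
W=pts(c);print(np.nanmax(W[270:330,320,2]).round(3))"
```

```text
t: 46.58
eef_pos: [0.4467, -0.1447, 0.1236]
orientation: [0.735, 0.678, 0.0, 0.0]
wrist_force: [-0.0, 4.0, -2.2]
opening: 0.578
t: 47.08
eef_pos: [0.4464, -0.1445, 0.1234]
orientation: [0.735, 0.678, -0.0, -0.0]
wrist_force: [0.4, 2.7, -5.0]
opening: 0.536
t: 47.7
eef_pos: [0.4473, -0.1346, 0.1335]
orientation: [0.735, 0.678, -0.0, 0.0]
wrist_force: [0.1, 0.5, -4.7]
opening: 0.533
shift [ 2.97 -0.06  2.24] turn -0.1 cur yaw -4.6 pos [ 0.4472 -0.1346  0.1334] q7 [-0.38  0.17  0.65  2.05 -0.12  0.96  0.25] F [ 0.4 -0.1 -5.6] op 4.57 t 47.75
normal [-0.026 -0.355  0.935] tilt 20.9 n 4893
0.177
```

View pics/w33.png

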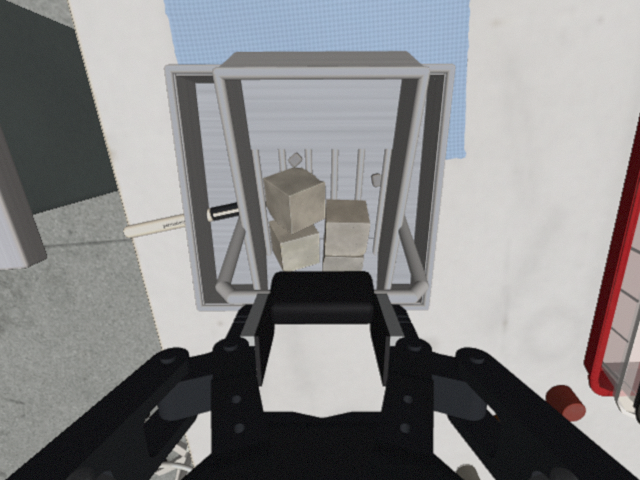

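```bash
python3 -c "
from h import *
c=ld('w33');W=pts(c)
for u,v in [(296,160),(376,180),(340,165),(320,120)]: print(u,v,W[v-1:v+2,u-1:u+2].reshape(-1,3).mean(0).round(3))
cv2.imwrite('pics/w33c.png',cv2.resize(c['color'][130:290,230:410,::-1],None,fx=4,fy=4,interpolation=cv2.INTER_CUBIC))"
```

```text
296 160 [ 0.43  -0.076  0.011]
376 180 [ 0.498 -0.099  0.013]
340 165 [ 0.468 -0.084  0.004]
320 120 [ 0.454 -0.048  0.096]
```

View pics/w33c.png

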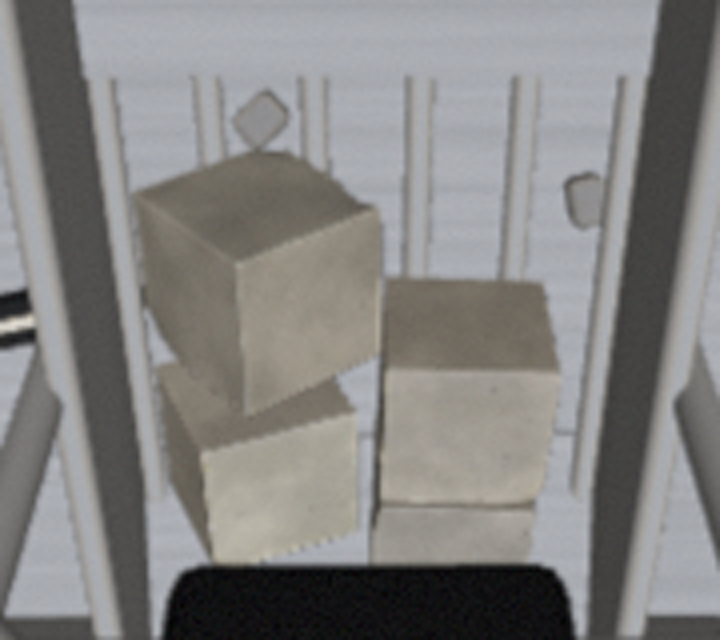

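```bash
python3 -c "
from h import *
c=ld('w16');W=pts(c)
print('panel',W[150:300:30,190:206:4].reshape(-1,3).round(3))
print('sidewall',W[116,220:380:30].round(3)); print('inner front', W[200,205:240:3].round(3))"
python3 -m jog '[[[0.2,0,-1],0],[[0.2,0,-2.5],0],[[0.2,0,-4.5],0],[[0.2,0,-6.5],0],[[0.2,0,-8],0],[[0.2,0,-9],0],[[0.2,0,-9.5],0]]';python3 -c "
from h import *
c=snap('wrist','w34');go(.56,.195,.23,-90);strip(c,90,130)
W=pts(c);cv2.imwrite('pics/w34c.png',cv2.resize(c['color'][50:330,150:450,::-1],None,fx=2,fy=2))"
```

```text
panel [[ 0.488  0.259  0.09 ]
 [ 0.492  0.259  0.091]
 [ 0.495  0.259  0.092]
 [ 0.497  0.259  0.087]
 [ 0.486  0.234  0.093]
 [ 0.489  0.234  0.092]
 [ 0.492  0.234  0.092]
 [ 0.495  0.234  0.091]
 [ 0.446  0.188  0.002]
 [ 0.486  0.208  0.091]
 [ 0.49   0.208  0.093]
 [ 0.493  0.208  0.091]
 [ 0.441  0.151  0.001]
 [ 0.447  0.151  0.002]
 [ 0.486  0.18   0.091]
 [ 0.49   0.18   0.092]
 [ 0.436  0.111 -0.   ]
 [ 0.442  0.112  0.001]
 [ 0.446  0.111 -0.001]
 [ 0.486  0.149  0.091]]
sidewall [[0.514 0.287 0.083]
 [0.539 0.287 0.083]
 [0.564 0.287 0.081]
 [0.59  0.287 0.082]
 [0.615 0.287 0.081]
 [0.641 0.287 0.082]]
inner front [[0.496 0.217 0.091]
 [0.497 0.216 0.086]
 [0.498 0.215 0.081]
 [0.501 0.215 0.082]
 [0.503 0.214 0.079]
 [0.503 0.213 0.07 ]
 [0.503 0.211 0.061]
 [0.503 0.209 0.05 ]
 [0.503 0.206 0.038]
 [0.503 0.204 0.026]
 [0.505 0.203 0.021]
 [0.508 0.203 0.022]]
t: 48.62
eef_pos: [0.4476, -0.1325, 0.229]
orientation: [0.735, 0.678, 0.0, 0.0]
wrist_force: [-1.3, -0.9, -6.0]
opening: 0.533
shift [33.54  8.57 -0.06] turn 85.4 cur yaw -4.6 pos [ 0.4478 -0.1325  0.2292] q7 [-0.43  0.04  0.65  1.93 -0.03  1.18  0.15] F [-0.  -0.4 -5.1] op 4.55 t 48.675
normal [-0.027 -0.355  0.934] tilt 20.9 n 4892
```

View pics/w34c.png

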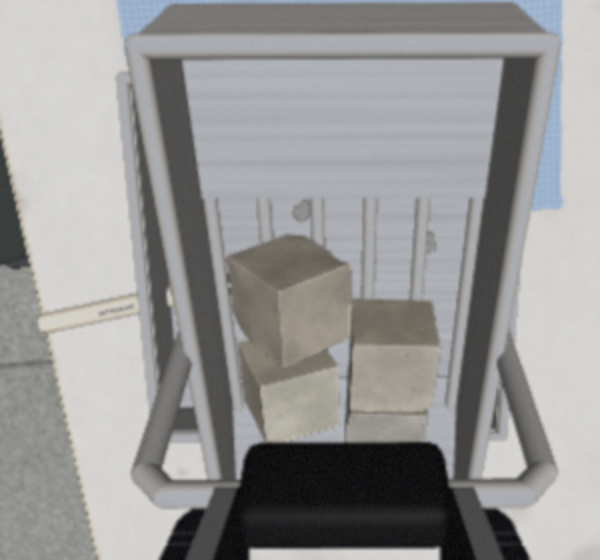

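```bash
python3 -m jog '[[[0.4,0.1,-0.2],1],[[1.4,0.4,-0.4],4],[[3,1,-0.4],9],[[5,1.6,-0.4],14],[[7,2.3,-0.4],20],[[9.2,3,-0.4],26],[[11.4,3.7,-0.4],32],[[13.6,4.4,-0.4],38],[[15.8,5.1,-0.4],44],[[17.6,5.8,-0.4],49]]';python3 -c "
from h import *
go(.585,.195,.23,-90)"
```

```text
t: 49.92
eef_pos: [0.519, 0.04, 0.2316]
orientation: [0.95, 0.311, -0.001, -0.0]
wrist_force: [0.9, -0.0, -5.6]
opening: 0.535
shift [14.49 -8.6   0.14] turn 36.3 cur yaw -53.7 pos [0.519  0.04   0.2316] q7 [-0.65  0.16  0.56  1.81 -0.09  1.2  -1.  ] F [ 0.9 -0.  -5.6] op 4.57 t 49.925
```

```bash
python3 -m jog '[[[1.8,-1.1,0],5],[[3.6,-2.1,0],10],[[5.4,-3.2,0],15],[[7.2,-4.3,0],20],[[9,-5.4,0],25],[[10.8,-6.4,0],29],[[12.4,-7.3,0],33],[[13.6,-8.1,0],36],[[14.3,-8.5,0],36.3],[[14.4,-8.6,0],36.3]]';python3 -c "
from h import *
c=snap('wrist','w35');go(.585,.195,.15,-90);strip(c,90,130)
W=pts(c);print(np.nanmax(W[270:330,320,2]).round(3))"
```

```text
t: 51.18
eef_pos: [0.5839, 0.1937, 0.2317]
orientation: [1.0, 0.002, -0.001, 0.0]
wrist_force: [0.1, -0.5, -6.2]
opening: 0.531
shift [ 0.12 -0.19  8.2 ] turn 0.1 cur yaw -89.9 pos [0.5839 0.1931 0.232 ] q7 [-0.82  0.36  0.57  1.59 -0.2   1.25 -1.78] F [-0.1 -0.6 -6. ] op 4.57 t 51.225
normal [-0.357 -0.002  0.934] tilt 20.9 n 4892
0.275
```

View pics/w35.png

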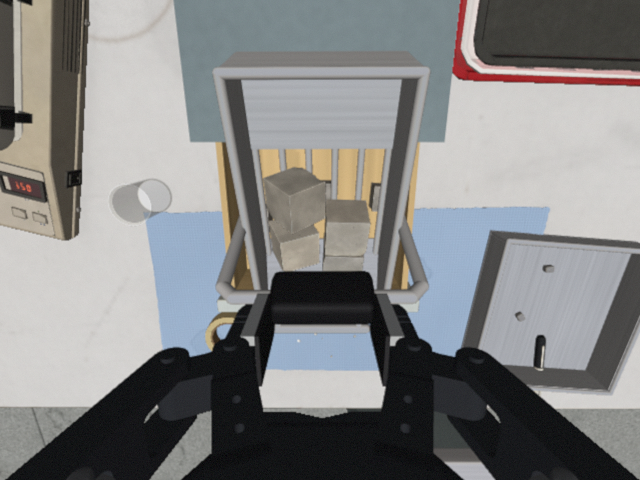

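```bash
python3 -m jog '[[[0,0,1],0],[[0,0,2.5],0],[[0,0,4.2],0],[[0,0,5.8],0],[[0,0,7.2],0],[[0,0,8],0],[[0,0,8.3],0],[[0,0,8.3],0]]';python3 -c "
from h import *
go(.585,.195,.15,-90)"; python3 -m jog '[[[-0.3,0,0],0],[[-0.7,0,0],0],[[-1.1,0,0],0],[[-1.5,0,0],0],[[-2,0,0],0],[[-2.4,0,0],0],[[-2.8,0,0],0],[[-2.8,0,0],0]]' 4.85 20;python3 -c "
from h import *
c=snap('wrist','w36');go(.585,.195,.15,-90);strip(c,80,120)
W=pts(c);print(np.nanmax(W[270:330,320,2]).round(3))"
```

```text
t: 52.22
eef_pos: [0.5803, 0.193, 0.1518]
orientation: [1.0, 0.001, -0.005, -0.0]
wrist_force: [-15.4, -2.3, 16.9]
opening: 0.535
shift [ 0.48 -0.2   0.17] turn 0.1 cur yaw -89.9 pos [0.5803 0.193  0.1518] q7 [-0.8   0.42  0.55  1.69 -0.25  1.1  -1.75] F [-15.4  -2.3  16.9] op 4.57 t 52.225
t: 53.22
eef_pos: [0.558, 0.193, 0.1506]
orientation: [1.0, 0.001, 0.002, -0.0]
wrist_force: [3.5, -0.4, -2.2]
opening: 0.569
shift [ 2.69 -0.19  0.07] turn 0.1 cur yaw -89.9 pos [0.5581 0.193  0.1506] q7 [-0.84  0.38  0.56  1.76 -0.22  1.07 -1.78] F [ 5.2 -0.  -1.4] op 4.86 t 53.275
normal [-0.41  -0.002  0.912] tilt 24.2 n 4886
0.195
```

View pics/w36.png

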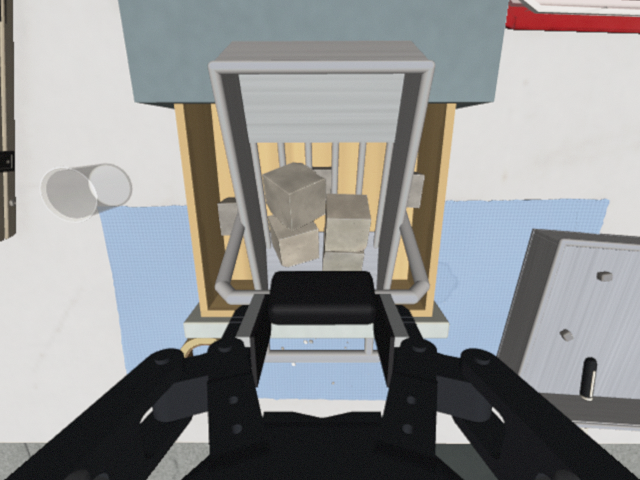

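```bash
python3 -m jog '[[[-0.4,0,0],0],[[-0.8,0,0],0],[[-1.2,0,0],0],[[-1.6,0,0],0],[[-2,0,0],0],[[-2.4,0,0],0],[[-2.8,0,0],0],[[-2.8,0,0],0]]' 4.88 20;python3 -c "
from h import *
c=snap('wrist','w37');go(.585,.195,.15,-90);strip(c,65,95)
W=pts(c);print(np.nanmax(W[270:330,320,2]).round(3))"
```

```text
t: 54.28
eef_pos: [0.5274, 0.193, 0.1489]
orientation: [1.0, 0.001, -0.001, 0.0]
wrist_force: [3.9, -0.0, -5.7]
opening: 0.57
shift [ 5.74 -0.19 -0.12] turn 0.1 cur yaw -89.9 pos [0.5276 0.193  0.1489] q7 [-0.88  0.33  0.56  1.82 -0.2   1.05 -1.81] F [ 3.3  0.9 -4.7] op 4.89 t 54.325
normal [-0.665 -0.001  0.747] tilt 41.7 n 3675
0.193
```

View pics/w37.png

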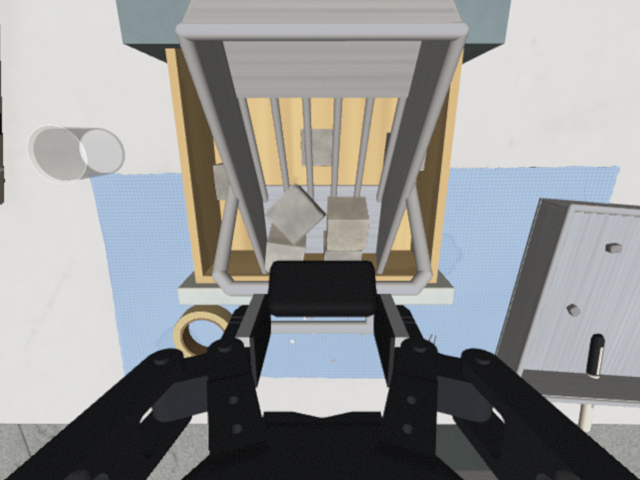

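```bash
python3 -m jog '[[[-0.4,0,0],0],[[-0.8,0,0],0],[[-1.2,0,0],0],[[-1.6,0,0],0],[[-2,0,0],0],[[-2.4,0,0],0],[[-2.8,0,0],0],[[-2.8,0,0],0]]' 4.88 20;python3 -c "
from h import *
c=snap('wrist','w38');go(.585,.195,.15,-90);strip(c,35,70)
W=pts(c);print(np.nanmax(W[270:330,320,2]).round(3))"
```

```text
t: 55.32
eef_pos: [0.5, 0.1929, 0.1495]
orientation: [1.0, 0.001, -0.0, -0.0]
wrist_force: [3.3, -0.4, -3.5]
opening: 0.573
shift [ 8.48 -0.19 -0.04] turn 0.1 cur yaw -89.9 pos [0.5002 0.1929 0.1495] q7 [-0.92  0.28  0.56  1.88 -0.17  1.03 -1.85] F [ 3.8 -0.8 -5. ] op 4.93 t 55.375
normal [0.993 0.001 0.116] tilt 83.3 n 2173
0.194
```

View pics/w38.png

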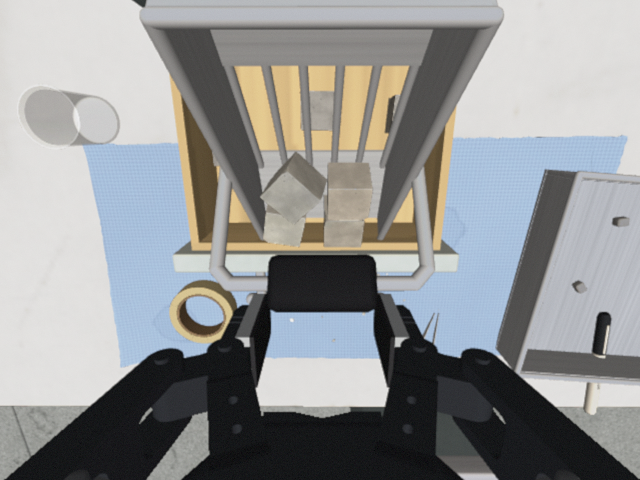

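```bash
python3 -c "
from h import *
c=ld('w38');strip(c,36,60,240,400)"
python3 -m jog '[[[0,0,0],0],[[0,0,0],0]]' 4.95 20
python3 -m jog '[[[0,0,0],0],[[0,0,0],0],[[0,0,0],0],[[0,0,0],0]]' 4.2 120;python3 -c "
from h import *
c=snap('wrist','w39');go(.585,.195,.15,-90);strip(c,36,60,240,400)
W=pts(c);print(np.nanmax(W[250:330,320,2]).round(3))"
```

```text
normal [-0.82  -0.003  0.573] tilt 55.1 n 3820
t: 55.62
eef_pos: [0.5001, 0.1928, 0.1494]
orientation: [1.0, 0.001, -0.0, 0.0]
wrist_force: [3.7, 0.6, -4.4]
opening: 0.581
t: 56.12
eef_pos: [0.5001, 0.1928, 0.1494]
orientation: [1.0, 0.001, -0.0, 0.0]
wrist_force: [2.9, 0.0, -5.2]
opening: 0.525
shift [ 8.49 -0.2  -0.06] turn 0.1 cur yaw -89.9 pos [0.5002 0.1928 0.1494] q7 [-0.92  0.28  0.56  1.88 -0.17  1.03 -1.85] F [ 1.6  0.  -4.8] op 4.46 t 56.175
normal [-0.817 -0.003  0.576] tilt 54.8 n 3825
0.193
```

```bash
python3 -m jog '[[[0.5,0,0],0],[[1,0,0],0],[[2,0,0],0],[[3,0,0],0],[[4,0,0],0],[[4.5,0,0],0],[[4.5,0,0],0],[[4.5,0,0],0]]';python3 -c "
from h import *
c=snap('wrist','w40');go(.585,.195,.15,-90);strip(c,36,60,240,400)"
```

```text
t: 57.18
eef_pos: [0.545, 0.193, 0.1495]
orientation: [1.0, 0.001, -0.0, -0.0]
wrist_force: [-0.2, -0.6, -3.2]
opening: 0.523
shift [ 4.   -0.19 -0.04] turn 0.1 cur yaw -89.9 pos [0.545  0.1931 0.1496] q7 [-0.86  0.36  0.56  1.78 -0.21  1.06 -1.79] F [-0.4 -0.7 -3.6] op 4.48 t 57.225
normal [-0.747 -0.003  0.665] tilt 48.3 n 3824
```

View pics/w40.png

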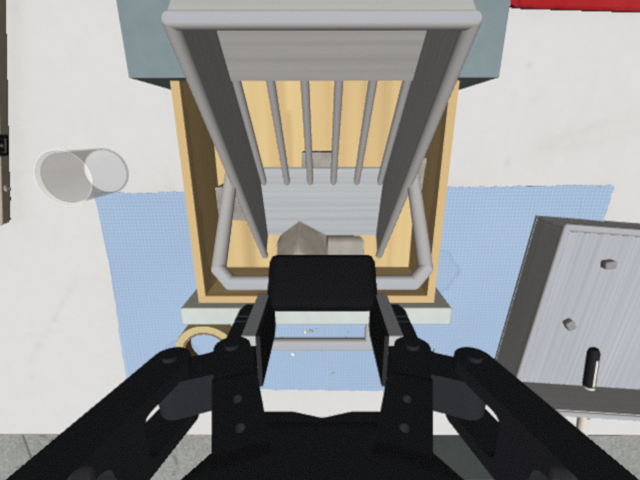

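```bash
python3 -m jog '[[[0,0,-0.6],0],[[0,0,-1.4],0],[[0,0,-2],0],[[0,0,-2.5],0],[[0,0,-2.5],0]]';python3 -c "
from h import *
c=snap('wrist','w41');go(.61,.193,.175,-90);s=snap('scene','s41');t=snap('top','t41')
cv2.imwrite('pics/s41c.png',cv2.resize(s['color'][150:290,190:370,::-1],None,fx=4,fy=4,interpolation=cv2.INTER_CUBIC))"
```

```text
t: 57.85
eef_pos: [0.5457, 0.1931, 0.1751]
orientation: [1.0, 0.001, 0.001, -0.0]
wrist_force: [0.1, -0.4, -4.0]
opening: 0.524
shift [ 6.46  0.01 -0.03] turn 0.1 cur yaw -89.9 pos [0.5454 0.193  0.1747] q7 [-0.86  0.33  0.57  1.75 -0.2   1.11 -1.8 ] F [ 0.5 -0.7 -2.4] op 4.48 t 57.9
```

View pics/w41.png

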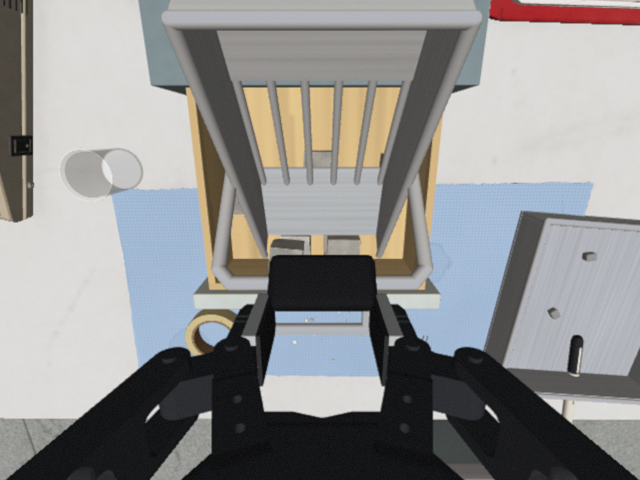

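View pics/s41c.png

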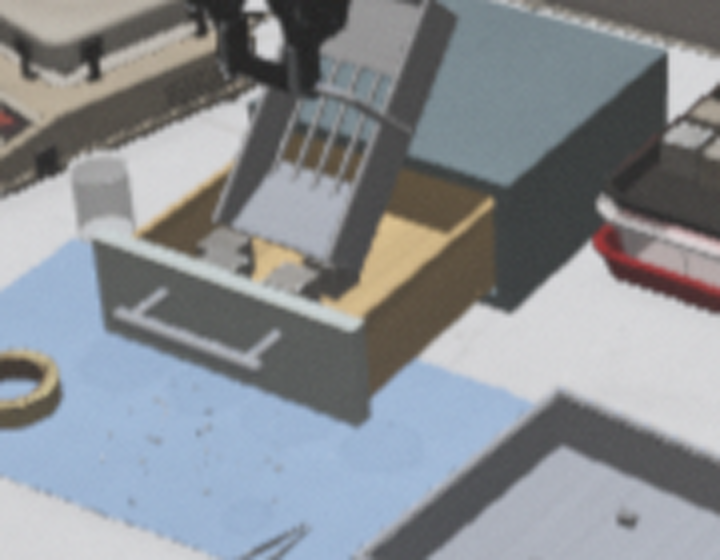

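```bash
python3 -m jog '[[[1,0,0],0],[[2.2,0,0],0],[[3.5,0,0],0],[[4.8,0,0],0],[[5.8,0,0],0],[[6.6,0,0],0],[[7.2,0,0],0],[[7.7,0,0],0],[[8.2,0,0],0],[[8.2,0,0],0]]' 4.9 20;python3 -c "
from h import *
c=snap('wrist','w42');go(.61,.193,.175,-90);strip(c,36,60,240,400)
W=pts(c);print(np.nanmax(W[250:330,320,2]).round(3))"
```

```text
t: 59.25
eef_pos: [0.628, 0.1935, 0.176]
orientation: [1.0, 0.001, 0.001, -0.001]
wrist_force: [-2.3, 1.0, 4.3]
opening: 0.577
shift [-1.78  0.05  0.09] turn 0.1 cur yaw -89.9 pos [0.6278 0.1935 0.1759] q7 [-0.75  0.48  0.55  1.56 -0.27  1.18 -1.72] F [-2.1  0.7  5.2] op 4.91 t 59.3
normal [0.006 0.001 1.   ] tilt 0.3 n 3797
0.216
```

View pics/w42.png

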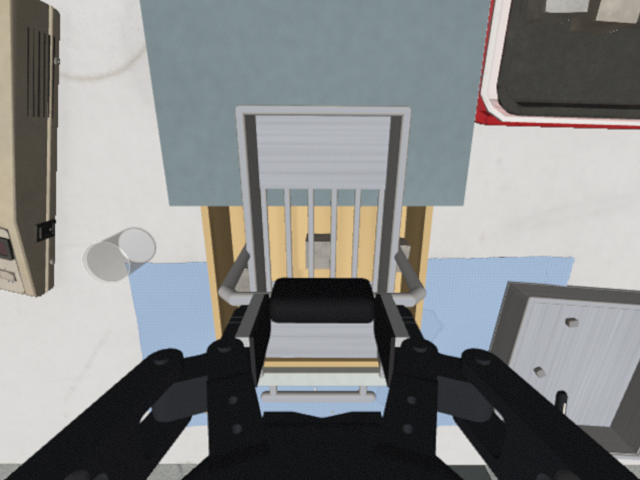

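```bash
python3 -m jog '[[[0,0,0],0],[[0,0,0],0],[[0,0,0],0]]' 4.2 80; python3 -m jog '[[[-0.2,0,-1],0],[[-0.4,0,-3],0],[[-0.4,0,-5.5],0],[[-0.4,0,-8],0],[[-0.4,0,-8.5],0],[[-0.4,0,-8.5],0]]';python3 -c "
from h import *
c=snap('wrist','w43');go(.432,-.330,.26,-82.5);strip(c,122,182)
W=pts(c);print(np.nanmax(W[250:330,320,2]).round(3))"
```

```text
t: 59.68
eef_pos: [0.6277, 0.1936, 0.1764]
orientation: [1.0, 0.001, 0.001, -0.001]
wrist_force: [-3.6, 1.1, 7.6]
opening: 0.545
t: 60.42
eef_pos: [0.6232, 0.193, 0.2595]
orientation: [1.0, 0.001, 0.0, -0.0]
wrist_force: [-0.8, 0.2, -3.9]
opening: 0.539
shift [-19.16  52.27  -0.09] turn -7.4 cur yaw -89.9 pos [0.6226 0.193  0.2586] q7 [-0.77  0.42  0.58  1.46 -0.23  1.33 -1.75] F [-0.5 -0.6 -4.3] op 4.62 t 60.475
normal [-0.074  0.     0.997] tilt 4.2 n 7326
0.299
```

View pics/w43.png

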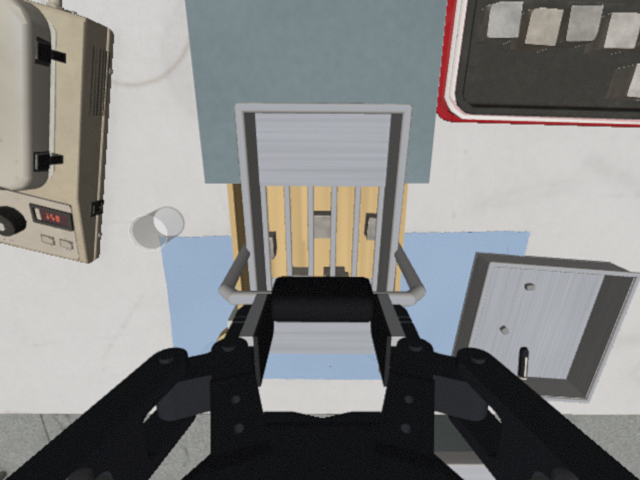

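```bash
python3 -m jog '[[[-1.5,4,0],0],[[-3.5,9,0],0],[[-5.5,14.5,0],0],[[-7.5,20,0],0],[[-9.5,25.5,0],0],[[-11.5,31,0],0],[[-13.5,36.5,0],-2],[[-15.5,42,0],-5],[[-17.5,47,0],-7.4],[[-19.2,52.3,0],-7.4]]'; python3 -m jog '[[[0,0,0],0],[[0,0,0],0],[[0,0,0],0]]';python3 -c "
from h import *
go(.432,-.330,.08,-82.5)"
```

```text
t: 61.72
eef_pos: [0.4308, -0.331, 0.2585]
orientation: [0.998, 0.066, -0.0, -0.001]
wrist_force: [1.2, -0.7, -3.7]
opening: 0.546
t: 62.1
eef_pos: [0.433, -0.3284, 0.2588]
orientation: [0.998, 0.067, -0.0, -0.001]
wrist_force: [0.8, 0.5, -3.6]
opening: 0.546
shift [-0.11  0.17 17.88] turn 0.2 cur yaw -82.3 pos [ 0.433  -0.3284  0.2588] q7 [-0.14  0.23  0.85  1.73 -0.18  1.27 -0.68] F [ 0.8  0.5 -3.6] op 4.67 t 62.1
```

```bash
python3 -m jog '[[[-0.1,0.2,4],0],[[-0.1,0.2,9],0],[[-0.1,0.2,13],0],[[-0.1,0.2,16],0],[[-0.1,0.2,17.4],0],[[-0.1,0.2,17.8],0],[[-0.1,0.2,17.8],0]]'; python3 -m jog '[[[0,0,0.3],0],[[0,0,0.6],0],[[0,0,0.8],0],[[0,0,0.8],0],[[0,0,0.8],0]]' 4.9 20;python3 -c "
from h import *
c=snap('wrist','w44');go(.432,-.330,.08,-82.5);strip(c,122,182)"
```

```text
t: 62.98
eef_pos: [0.4324, -0.3326, 0.0823]
orientation: [0.998, 0.066, 0.001, 0.0]
wrist_force: [0.2, -0.4, -3.1]
opening: 0.545
t: 63.6
eef_pos: [0.4315, -0.3324, 0.0735]
orientation: [0.998, 0.065, 0.0, -0.0]
wrist_force: [0.3, -0.3, -2.0]
opening: 0.572
shift [ 0.08 -0.23 -0.65] turn 0.0 cur yaw -82.5 pos [ 0.4316 -0.3324  0.0735] q7 [-0.01  0.45  0.75  1.94 -0.38  0.91 -0.51] F [ 0.6  0.4 -3.1] op 4.9 t 63.65
normal [-0.008 -0.001  1.   ] tilt 0.5 n 7333
```

```bash
python3 -m jog '[[[0,0,0.2],0],[[0,0,0.3],0],[[0,0,0.3],0]]' 4.9 20;python3 -c "
from h import *
c=snap('wrist','w45');go(.432,-.330,.08,-82.5);strip(c,122,182);W=pts(c);print(np.nanmax(W[250:330,320,2]).round(3))"
```

```text
t: 64.03
eef_pos: [0.4319, -0.3325, 0.0725]
orientation: [0.998, 0.065, 0.001, -0.001]
wrist_force: [-3.5, 3.3, 14.0]
opening: 0.572
shift [ 0.04 -0.25 -0.75] turn 0.0 cur yaw -82.5 pos [ 0.4319 -0.3325  0.0725] q7 [-0.01  0.45  0.75  1.94 -0.39  0.91 -0.51] F [-2.8  4.7 12.4] op 4.91 t 64.075
normal [0.001 0.    1.   ] tilt 0.0 n 7133
0.113
```

Standing on the bench, upright. Release gently and rise.

```bash
python3 -m jog '[[[0,0,-0.1],0],[[0,0,-0.1],0],[[0,0,-0.1],0],[[0,0,-0.5],0],[[0,0,-3],0],[[0,0,-7],0],[[0,0,-12],0],[[0,0,-18],0],[[0,0,-18],0]]' 5.8 40;python3 -c "
from h import *
c=snap('wrist','w46');W=pts(c)
print(rect(W,box(W,.38,.48,-.42,-.26,.095,.125)));print(rect(W,box(W,.30,.54,-.44,-.22,.038,.052)))
t=snap('top','t46');s=snap('scene','s46')
cv2.imwrite('pics/t46c.png',cv2.resize(t['color'][190:350,150:350,::-1],None,fx=4,fy=3.7,interpolation=cv2.INTER_CUBIC))
go(.445,.197,.25,0)"
```

```text
t: 65.2
eef_pos: [0.4338, -0.335, 0.2554]
orientation: [0.998, 0.065, 0.004, 0.003]
wrist_force: [-1.5, -0.0, -1.5]
opening: 0.678
(array([ 433.9, -332.9]), array([ 14.2, 102.6]), 7.4, 1151, array([ 0.436, -0.333,  0.11 ]))
(array([ 428.6, -333.7]), array([188.5, 103.9]), 7.4, 1740, array([ 0.467, -0.322,  0.046]))
shift [ 8.300e+00 -5.223e+01  2.000e-02] turn -82.5 cur yaw -82.5 pos [ 0.431  -0.3317  0.2496] q7 [-0.14  0.24  0.87  1.74 -0.19  1.25 -0.67] F [-0.6  0.1  0.2] op 5.8 t 65.35
```

View pics/t46c.png

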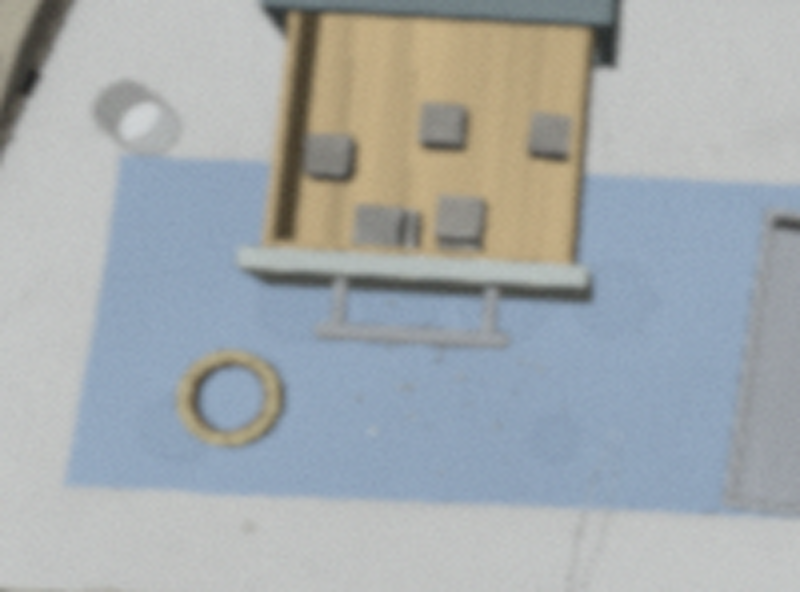

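View pics/w46.png

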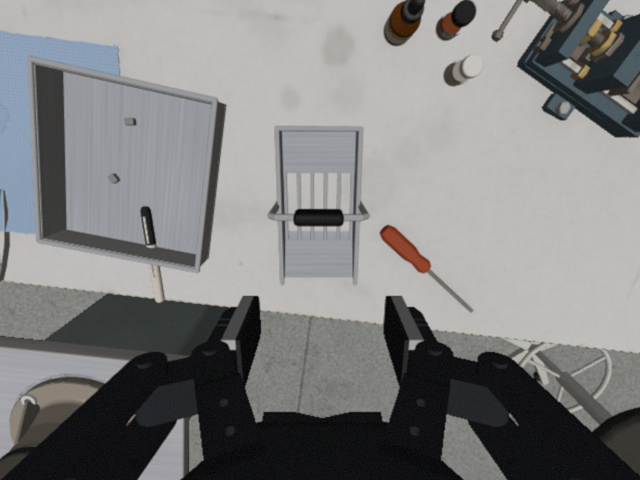

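```bash
python3 -m jog '[[[1,-6,0],-10],[[2,-12,0],-20],[[3,-18,0],-30],[[4,-24,0],-40],[[5,-30,0],-50],[[6,-36,0],-60],[[7,-42,0],-70],[[8,-48,0],-80],[[8.3,-52.2,0],-82.5],[[8.3,-52.2,0],-82.5]]' 2.6 20; python3 -m jog '[[[0,0,0],0],[[0,0,0],0]]';python3 -c "
from h import *
c=snap('wrist','w47');W=pts(c);go(.445,.197,.014,0)
m=box(W,.50,.66,.11,.29,.055,.11);print(m.sum(),np.nanmax(W[m][:,2]) if m.any() else '')
m2=box(W,.512,.66,.115,.275,.03,.12)&True
l,lab,st,ce=cv2.connectedComponentsWithStats(m2.astype(np.uint8))
for i in range(1,l):
  if st[i][4]>60: print(ce[i].round(),st[i],np.nanmedian(W[lab==i],0).round(3),np.nanmax(W[lab==i][:,2]).round(3))"
```

```text
t: 66.6
eef_pos: [0.4434, 0.1996, 0.2481]
orientation: [0.704, 0.71, -0.002, -0.001]
wrist_force: [-0.2, -0.9, -0.5]
opening: 0.307
t: 66.85
eef_pos: [0.4456, 0.1941, 0.2499]
orientation: [0.708, 0.706, -0.001, -0.0]
wrist_force: [0.8, -1.0, 0.4]
opening: 0.305
shift [ 0.27 -0.06 23.62] turn -0.2 cur yaw -0.2 pos [0.4457 0.1943 0.2502] q7 [-0.82  0.06  0.34  1.85 -0.02  1.23 -0.48] F [-0.6  0.1  0.2] op 2.63 t 66.9
4851 0.10631620970468592
[434. 142.] [418 131  33  24 724] [0.566 0.263 0.05 ] 0.052
[536. 206.] [ 516  130   42  160 1779] [0.657 0.205 0.101] 0.106
[394. 182.] [384 167  20  31 519] [0.521 0.225 0.077] 0.08
[451. 203.] [435 190  33  27 791] [0.594 0.196 0.048] 0.051
[395. 225.] [378 206  32  37 899] [0.525 0.18  0.077] 0.079
[442. 258.] [427 247  31  23 593] [0.591 0.129 0.048] 0.051
```

View pics/w47.png

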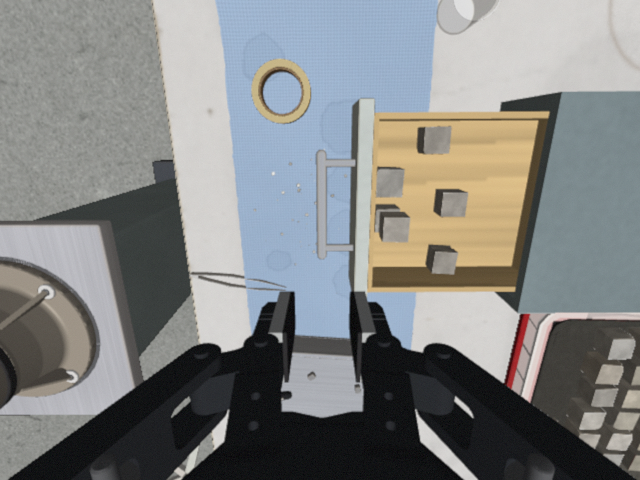

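```bash
python3 -c "
from h import *
c=ld('w47')
print(ray(c,321,158,.07),ray(c,321,252,.07),pts(c)[205,321])"
python3 -m jog '[[[0.3,0,5],0],[[0.3,0,11],0],[[0.3,0,16],0]]' 2.6 20
python3 -c "
from h import *
c=snap('wrist','w48');go(.445,.197,.014,0)
W=pts(c);print(rect(W,box(W,.42,.47,.14,.26,.06,.08)))"
```

```text
[0.4452542  0.24839513 0.07      ] [0.44483618 0.14541305 0.07      ] [0.44506662 0.19980903 0.07281565]
t: 67.28
eef_pos: [0.4454, 0.1979, 0.0889]
orientation: [0.708, 0.706, 0.0, -0.0]
wrist_force: [0.3, 0.3, -0.0]
opening: 0.307
shift [0.21 0.5  6.92] turn -0.1 cur yaw -0.1 pos [0.4407 0.1954 0.0832] q7 [-0.79  0.25  0.33  2.05 -0.1   0.87 -0.41] F [-2.3 -1.8 -3.6] op 2.63 t 67.325
(array([454.2, 198.3]), array([116.9,  30.3]), 89.2, 3780, array([0.446, 0.209, 0.07 ]))
```

View pics/w48.png

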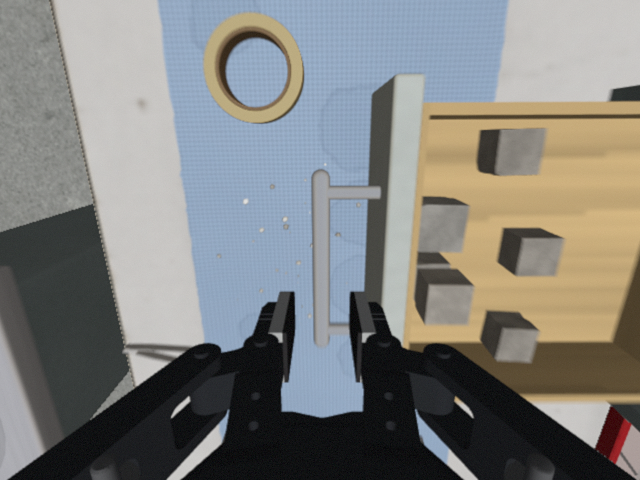

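```bash
python3 -m jog '[[[0,0,2],0],[[0,0,4],0],[[0,0,6],0],[[0,0,7.3],0],[[0,0,7.3],0]]' 2.6 20;python3 -m jog '[[[0,0,0],0],[[0,0,0],0],[[0,0,0],0],[[0,0,0],0]]' 0.5 40
```

```text
t: 67.95
eef_pos: [0.4479, 0.1988, 0.0189]
orientation: [0.708, 0.707, 0.002, 0.001]
wrist_force: [-0.4, -0.1, 0.4]
opening: 0.302
t: 68.45
eef_pos: [0.4465, 0.199, 0.0184]
orientation: [0.707, 0.707, 0.001, 0.0]
wrist_force: [-0.2, -0.9, 5.9]
opening: 0.115
```

Gripped. Push in gently.

```bash
python3 -m jog '[[[0,0.2,0],0],[[0,0.6,0],0],[[0,1.2,0],0],[[0,2,0],0],[[0,3,0],0],[[0,4,0],0],[[0,5,0],0],[[0,6,0],0],[[0,7,0],0],[[0,8,0],0]]';python3 -m jog '[[[0,1,0],0],[[0,2,0],0],[[0,3,0],0],[[0,4,0],0],[[0,5,0],0],[[0,6,0],0],[[0,6.6,0],0],[[0,7.1,0],0],[[0,7.1,0],0]]'; python3 -c "
from h import *
c=snap('wrist','w49');go(.609,.197,.018,0)"
```

```text
t: 69.7
eef_pos: [0.5261, 0.1992, 0.0184]
orientation: [0.707, 0.707, 0.0, -0.0]
wrist_force: [-1.3, -0.9, 6.7]
opening: 0.108
t: 70.82
eef_pos: [0.5981, 0.1994, 0.0185]
orientation: [0.707, 0.707, 0.001, 0.001]
wrist_force: [1.4, -0.9, 5.8]
opening: 0.108
shift [-0.24  1.1   0.05] turn 0.0 cur yaw 0.0 pos [0.598  0.1994 0.0184] q7 [-0.61  0.56  0.29  1.76 -0.21  0.85 -0.22] F [1.2 0.7 4.9] op 0.93 t 70.875
```

View pics/w49.png

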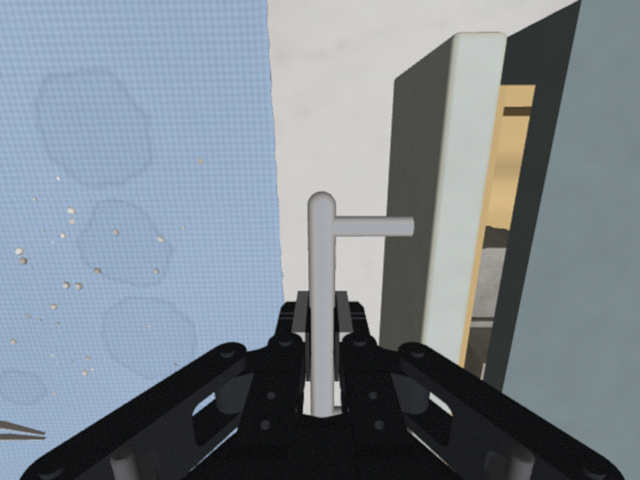

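```bash
python3 -m jog '[[[0,0.4,0],0],[[0,0.8,0],0],[[0,1.1,0],0],[[0,1.4,0],0],[[0,1.4,0],0]]'; python3 -m jog '[[[0,0.3,0],0],[[0,0.6,0],0],[[0,0.9,0],0],[[0,0.9,0],0]]'; python3 -c "
from h import *
c=snap('wrist','w50');go(.609,.197,.018,0)"
```

```text
t: 71.5
eef_pos: [0.6061, 0.1994, 0.0183]
orientation: [0.707, 0.707, -0.003, -0.003]
wrist_force: [-11.0, -1.1, 15.2]
opening: 0.109
t: 72.0
eef_pos: [0.6053, 0.1993, 0.0181]
orientation: [0.706, 0.708, -0.011, -0.01]
wrist_force: [-28.8, -3.8, 32.2]
opening: 0.114
shift [-0.24  0.37 -0.  ] turn 0.1 cur yaw 0.1 pos [0.6053 0.1994 0.0181] q7 [-0.59  0.59  0.29  1.71 -0.21  0.9  -0.21] F [-28.8  -2.4  32.4] op 0.95 t 72.05
```

View pics/w50.png

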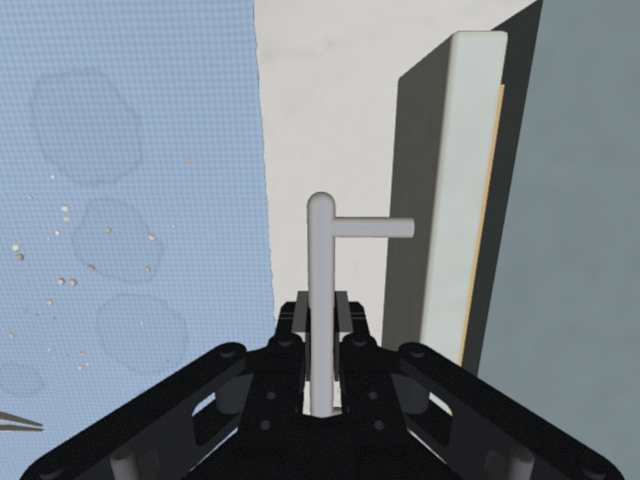

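```bash
python3 -m jog '[[[0,-0.9,0],0],[[0,-0.9,0],0]]'; python3 -m jog '[[[0,0,0],0],[[0,0,0],0],[[0,0,0],0],[[0,0,-5],0],[[0,0,-11],0],[[0,0,-17],0],[[0,0,-22],0],[[0,0,-22],0],[[0,0,-22],0]]' 2.6 20; python3 -c "
from h import *
c=snap('wrist','w51');W=pts(c)
m=box(W,.58,.62,.14,.26,.066,.08);print(np.median(W[m],0),m.sum())
m=box(W,.63,.66,.14,.26,.085,.096);print('panel',W[m].min(0),W[m].max(0),m.sum())
m=box(W,.64,.70,.14,.26,.1,.11);print('top',W[m].min(0))"
```

```text
t: 72.3
eef_pos: [0.6061, 0.1994, 0.0182]
orientation: [0.707, 0.707, -0.003, -0.003]
wrist_force: [-9.7, -1.6, 14.4]
opening: 0.109
t: 73.42
eef_pos: [0.6098, 0.199, 0.2363]
orientation: [0.707, 0.707, -0.001, -0.001]
wrist_force: [1.0, -0.9, -1.1]
opening: 0.307
[0.60703667 0.20274398 0.07064781] 1236
panel [0.64124494 0.14012197 0.08502526] [0.65678584 0.25954888 0.09593205] 1942
top [0.65626789 0.14001651 0.10003464]
```

View pics/w51.png

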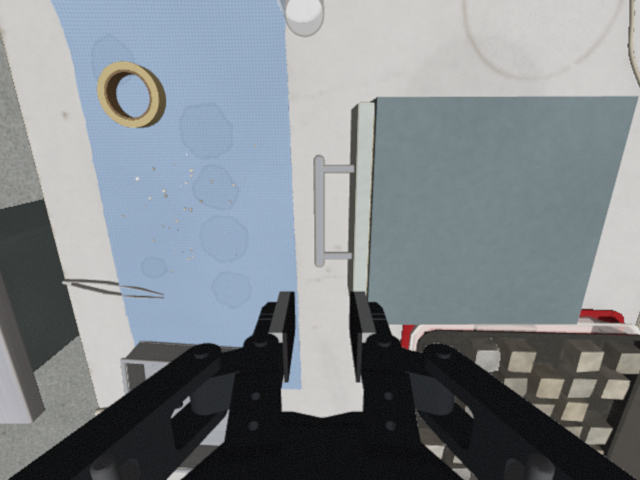

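```bash
python3 -c "
from h import *
snap('scene','s52');c=snap('top','t52');W=pts(c)
print('tape',rect(W,box(W,.35,.45,.27,.37,.012,.026)));print('riddle',rect(W,box(W,.3,.54,-.42,-.26,.038,.052)))"
```

```text
tape (array([0., 0.]), array([0., 0.]), 0.0, 0, array([nan, nan, nan]))
riddle (array([ 429.4, -331.5]), array([188.9, 102.7]), 6.6, 446, array([ 0.439, -0.324,  0.047]))
  return _methods._mean(a, axis=axis, dtype=dtype,
  ret = um.true_divide(
```

View pics/s52.png

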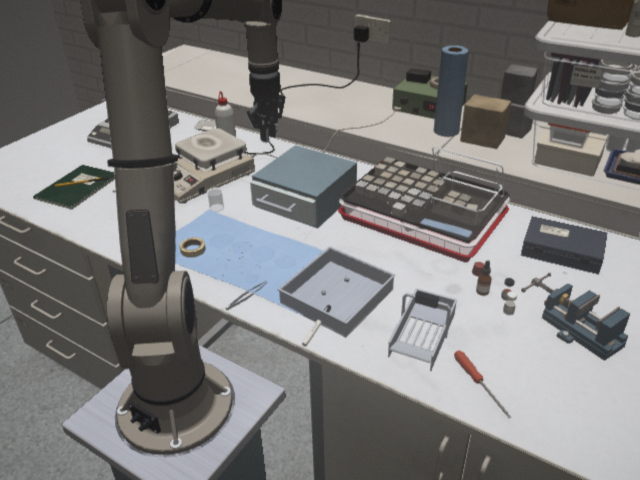

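The scene view shows the drawer shut (about 290,195), both bits in the pan (323,292 and 347,280), the empty basket upright at its place (422,325), and the tape and beaker where they were. Handing in.

```bash
python3 -c "
from station import arm
print(arm.close_job())"
```

```text
the job is handed in; nothing more can be done
None
```

The job is handed in at about 73 s, and my last checks show every step met, though the hand-in reports no verdict.

**What I did**
- I pulled the drawer to its stop and put the three loose bench cubes in it.
- The tool cannot tilt, so I held the basket by the ends of its grip and let it pivot against things.
- Against the pan's wall it tilted to about 21–24°, and both bits dropped into the pan with all four cubes still in. I did not shake it, as the tilt alone was enough.
- Against the drawer's front it tilted to about 55°, and all four cubes ran into the drawer.
- I levelled the basket on the edge of the unit, set it back where it stood and pushed the drawer shut.

**Last checks**
- **Drawer:** the handle is 162 mm in from its stop position, with the front flush against the unit. Just before closing, all 7 cubes were in it, four of them as two stacks of two with their tops just below the drawer's sides. I could not see the cubes after it closed.
- **Bits:** two bits lie in the pan. Only two were ever visible on the basket's floor.
- **Basket:** it is empty, upright (0° tilt at set-down) and about 4 mm from its starting place.
- **Tape roll and beaker:** both look unmoved in the last picture. The final depth check of the tape failed because it got no depth points there, probably because the arm was in the way, so I relied on that picture.

**Disagreement with the description:** in the wrist camera the fingertips sat about 37 mm behind the stated TCP. My first grab at the handle missed because of this, and I corrected for it afterwards.

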